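# Drive the seized hinge pin out of a board stand

## Robot

A 6-joint arm with a two-finger parallel gripper is mounted at the origin on the work surface. World frame = base frame: x ahead of the robot, y to its left, z up, the work surface at z = 0. Lengths are in m, angles in rad, forces in N, time in s.
With the tool pointing down it reaches from about 0.25 to 0.775 m from the base axis. Payload 4 kg.
Tool frame: the origin (TCP) lies on the centre line of the jaws, within the pads' length; the fingertips stand 14 mm ahead of it and the grasp point (between the pads) lies 5 mm behind it (tips_ahead is the distance from the TCP to the fingertips, in m); z points along the fingers, y is the direction in which the jaws open and shut (so a half turn about z gives the same grasp; the last joint's range is limited). The gripper opens to 85 mm and grips with 20 to 120 N. Pads are 22 mm wide; open, the fingers measure 114 mm over their backs; the gripper's body (76 mm by 85 mm) begins 54 mm behind the grasp point. The pads swing forward as they close: fully open they stand 13 mm farther back than shut.
Start: joints at [-1.406, 0.087, 1.371, -0, 1.684, -0.103], TCP at [0.146, -0.53, 0.245] pointing down, gripper open.
Joint ranges: [-3.1, 3.1], [-0.76, 2.03], [0.27, 2.55], [-1.08, 4.22], [0.17, 2.65], [-2.57, 2.57]. Speed limits (rad/s): [2.79, 2.79, 3.14, 3.14, 3.14, 3.14].

## Interface

Orientations are given as a unit quaternion [w, x, y, z].
In Python, from cell import * gives the robot as it stands.
- The arm moves only by the tool move_arm, never from a script. Its argument "targets" is a list of rows, each an object with "translation": the shift along the tool's x, y, z scaled (see below), a list of three; "twist": the turn, a rotation vector about the tool's x, y, z scaled (see below), a list of three; "jaw": the gripper command: -1 is fully open, 1 is shut, values between are in proportion. A call has 1 to 10 rows; each row shifts and turns the commanded pose from where the row before left it, along the tool's axes as they then stand; what a row does not reach is not made up. The controller multiplies each number of a shift by 40 mm and each number of a turn by 8 degrees. A row lasts 1/10 s, in which the tool goes at most 50 mm and 8.59 degrees, less where a joint would pass 70% of its speed; a pose out of reach is approached as far as the arm can. A call with a number of a shift or a turn outside -1 to 1 is refused whole. A call with a gripper value outside its range is refused whole. The fingers move at their own pace and stop on an object; "squeeze" is the grip in N (left out, the last holds). Time passes only in rows, so rows that do not move let the fingers close. It gives the time, the measured TCP pose, the force and the opening at its end, in the units of the state.
- get_obs(): the state, without advancing time (a new reading comes with each control period).
- capture(name): name is "side" or "top" or "wrist"; returns (picture, depth): 480x640x3 uint8, blue, green, red; 480x640 float32, m along the optical axis (not along the pixel's ray), 0 where there is no reading.
- get_calibration(name): a dict with "camera_matrix" (3x3 intrinsics, pixels), "view" (4x4, takes a point from world to camera coordinates). Camera axes: x right, y down, z forward; pixel columns grow to the right and rows downward; lengths in m; the calibration is good to about 2 mm. A picture is of the moment at which its call begins: read the wrist's pose just before it. get_calibration takes no time and is no camera call; for the wrist camera it gives the pose at the moment of the call.
- hand_in(): hands the job in, once; it reports no verdict.
The state is a dict: "clock": time; "joint_pos": joint angles; "qd": joint speeds; "effort": joint torques, N m; "position": TCP position; "orientation": TCP orientation; "force": force on the tool from outside, world axes, zero at the start; "ft_torque": the same for the moment, N m; "finger_gap": opening from 0.0 (shut) to 1.0 (fully open).
Only numpy, scipy, OpenCV 4.12 (cv2) and the standard library are available. Lean on these libraries where they do the work, as an engineer would, in place of code of your own. Each camera call takes 0.05 s, during which the arm holds its last target.

## Task

The hinge pin of the circuit-board stand is seized. Take the orange-handled drift punch, and, keeping it in line with the pin, drive the pin down through its sloping barrel from the far, upper side until at least 30 mm of it stands out of the barrel's lower end, then lay the punch back on its black rest just as it lay and let go. Keep clear of the circuit board and do not disturb the things lying around.

Things in the scene. Friction and masses are not known exactly. Their poses are not given: they have to be found in the camera images.
- stand: Grey circuit-board stand, fixed to the bench; base plate 140 x 225 mm, 10 mm thick, carrying a bed that rises at 30 degrees towards its +x. Origin on the bench surface, right below the hinge barrel's axis; x (level) points from the robot's side to the far side, z up. The bed lies on the barrel's +y side (y = 18 to 190 mm).
- barrel: Hinge barrel on the bed's edge: 3 knuckles, a fixed tube 120 mm long, outside 36, bore 18 mm, with bed and dark clamp frame. Origin: centre of the upper (far) mouth, at (50, 0, 135) mm in the stand's frame. x runs along the bore out of that mouth, away from the robot and 30 degrees upward; y level. Bore: x = 0 to -120 mm. Only the pin reaches beyond x = 0; that side is free.
- bottom_mouth (a point): Centre of the barrel's lower mouth, where the pin comes out; axes as the barrel's.
- pin (a joint): How far the brass hinge pin stands out of the barrel's lower mouth, in m; grows from 0 (flush) to a stop at 0.050 as it is driven down. Starts at 0 to 0.008. Stiff: about 9 N moves it, plus 1 N at 25 mm/s, and it stays where it is left.
- pin_top (a point): Centre of the pin's flat upper end, the face to push; axes as the barrel's. The brass pin is 16 mm in diameter and 132 mm long, so this end stands 12 mm minus the joint value proud of the upper mouth, and is inside the bore once the joint passes 0.012.
- board: Green circuit board 100 x 150 mm, 4 mm thick with components, held on the sloping bed beside the barrel; fixed and fragile, not to be touched. Origin at the centre of its underside, z square to the board.
- punch: Drift punch, 170 mm, 0.18 kg: steel nose 8 mm thick, 50 mm long; 16 mm shank; orange square grip 20 x 20 x 60 mm. Origin on the axis at the grip's middle, near the centre of mass. x runs from tip to head: tip at -100 mm, nose to -50, grip -30 to +30, head at +70. On its rest its z is up and the tip points to the robot's side; take it from above across the grip (fingers closing along y).
- punch_tip (a point): Centre of the punch's flat tip, on its axis 100 mm from the grip's middle.
- rest: Black rest fixed to the bench: base plate 165 x 60 x 6 mm with two 90 degree V supports, 12 mm thick, 34 mm wide at the top, at x = -78 mm (under the nose) and +52 mm (under the shank). Origin on the bench surface. The punch lies level along its x, tip to -x, axis 50 mm above the bench, its origin right above this one (within 4 mm at the start). 118 mm are free between the Vs.
- spool: White solder spool, 54 mm in diameter, 48 mm high, standing; loose bystander. Origin at the centre of its underside.
- coil: Copper toroid coil, 44 mm in diameter, 24 mm high, lying flat; loose bystander. Origin at the centre of its underside.
- flux: White flux bottle with red cap, 44 mm in diameter, 100 mm high, standing; loose bystander. Origin at the centre of its underside.
- driver: Screwdriver with red handle, about 170 mm long, lying on the bench; loose bystander.

How it is judged:
By the outcome, as a careful person would: the job done as asked, in the order asked, and still so for the second after the job is handed in, with the robot touching nothing.
It also fails if it takes over 51 s, if anything falls off the work surface, if the arm or the gripper's body presses on something with over 40 N, if the wrist force passes 120 N, or if a joint passes its speed limit or range.

## Working session

There is one attempt and no reset: what is moved stays moved. The work goes in short steps, Python scripts to look and compute and a tool call to move; the robot and the scene stay as the last step left them, time stands still between calls to the robot, and variables do not carry over. Pictures are saved under pics/ and viewed, and the job is handed in when it is done.

Besides the shell and the picture viewer there is one more tool, called after "Call:" as a command line: name --argument value ..., lists and objects as JSON in quotes. move_arm: Moves the arm, as the interface text tells. Shifts and turns lie within -1 to 1; 1 stands for 40 mm of shift or 8 degrees of turn. Its arguments: {"type":"object","properties":{"targets":{"type":"array"},"squeeze":{"type":"number"}},"required":["targets"]}

```bash
ls; mkdir -p pics
python3 - <<'E'
from cell import *
import cv2,numpy as np
print(get_obs())
for n in ["side","top","wrist"]:
    c=get_calibration(n); p,d=capture(n)
    cv2.imwrite(f"pics/{n}0.png",p); np.savez(f"pics/{n}0.npz",p=p,d=d,K=c["camera_matrix"],V=c["view"])
    print(n,np.round(c["camera_matrix"],1).tolist(),np.round(c["view"],4).tolist())
E
```

```text
pics
{'clock': 0.0, 'joint_pos': array([-1.40611783e+00,  8.79524135e-02,  1.37231099e+00,  1.92695683e-05,
        1.68358362e+00, -1.03058571e-01]), 'qd': array([ 0.00025919, -0.00134589,  0.00092737, -0.00098903,  0.00095982,
        0.00246393]), 'effort': array([-3.33173666e-04, -3.51863372e+01, -3.13271284e+01, -9.72469047e-05,
        1.08875736e-02, -1.46722817e-05]), 'position': array([ 0.14544662, -0.52992248,  0.24411172]), 'orientation': array([-1.12694709e-03,  9.91052208e-01,  1.33470032e-01, -2.51528588e-05]), 'force': array([-0.08351903, -0.10006998,  0.89513747]), 'ft_torque': array([-1.21195874e-02, -5.32696911e-02, -9.87890106e-05]), 'finger_gap': 0.9985485366203233}
side [[617.3, 0.0, 331.2], [0.0, 617.3, 233.8], [0.0, 0.0, 1.0]] [[0.9901, -0.1407, -0.0001, -0.5765], [-0.1002, -0.7045, -0.7026, 0.0758], [0.0988, 0.6956, -0.7116, 1.2836], [0.0, 0.0, 0.0, 1.0]]
top [[540.9, 0.0, 318.2], [0.0, 540.9, 239.5], [0.0, 0.0, 1.0]] [[-0.0284, -0.9996, -0.006, -0.0564], [-0.9878, 0.029, -0.1527, 0.6136], [0.1528, 0.0016, -0.9883, 1.0302], [0.0, 0.0, 0.0, 1.0]]
wrist [[384.5, 0.0, 322.6], [0.0, 384.5, 240.8], [0.0, 0.0, 1.0]] [[0.2642, -0.9645, -0.0016, -0.5495], [-0.9189, -0.2522, 0.3032, -0.0383], [-0.2929, -0.0787, -0.9529, 0.3803], [0.0, 0.0, 0.0, 1.0]]
```

View pics/side0.png

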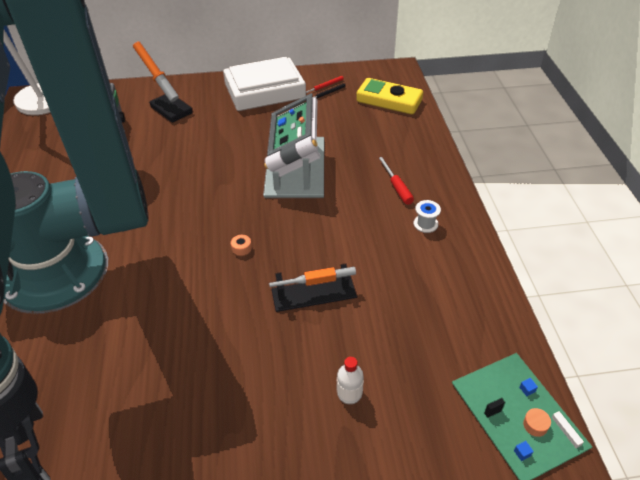

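View pics/top0.png

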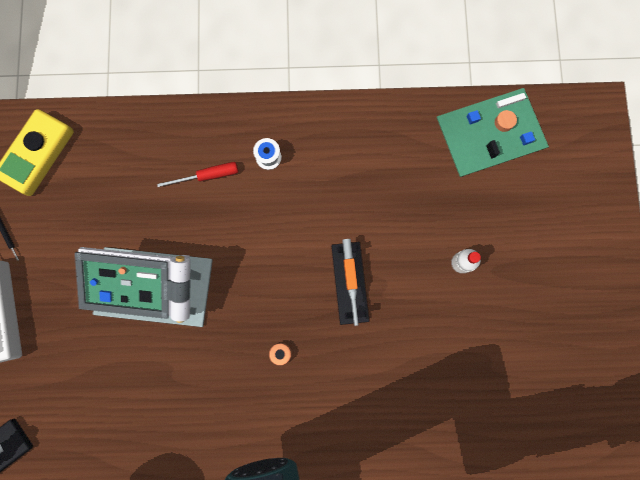

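View pics/wrist0.png

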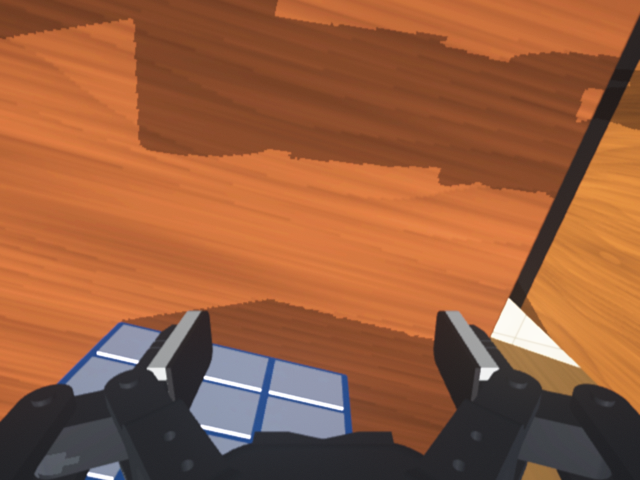

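The top view shows the punch at about (350,280), with its tip toward the robot and its head up. The barrel is at about (180,288), with the brass pin end at (180,258) on the far side. The coil is at (280,354), spool (267,153), flux (466,261) and driver (200,175). Next I'll measure the punch and the barrel.

```bash
cat > h.py <<'E'
import numpy as np,cv2
def load(n):
    z=np.load(f"pics/{n}.npz"); return z["p"],z["d"],z["K"],z["V"]
def cloud(d,K,V):
    v,u=np.mgrid[0:480,0:640]
    P=np.stack([(u-K[0,2])/K[0,0]*d,(v-K[1,2])/K[1,1]*d,d],-1)
    return (P-V[:3,3])@V[:3,:3]
def proj(P,K,V):
    c=V[:3,:3]@np.asarray(P)+V[:3,3]; return (K@c)[:2]/c[2]
def ray(uv,K,V):
    r=V[:3,:3].T@np.array([(uv[0]-K[0,2])/K[0,0],(uv[1]-K[1,2])/K[1,1],1]); o=-V[:3,:3].T@V[:3,3]
    return o,r
def onz(uv,z,K,V):
    o,r=ray(uv,K,V); return o+r*(z-o[2])/r[2]
E
python3 - <<'E'
from h import *
for n,roi in [("top0",(325,230,375,335)),("side0",(260,255,370,315))]:
    p,d,K,V=load(n); W=cloud(d,K,V)
    hsv=cv2.cvtColor(p,cv2.COLOR_BGR2HSV)
    m=np.zeros((480,640),bool); x0,y0,x1,y1=roi; m[y0:y1,x0:x1]=1
    o=m&(hsv[...,0]>5)&(hsv[...,0]<20)&(hsv[...,1]>200)&(hsv[...,2]>150)&(W[...,2]>.03)
    v,u=np.nonzero(o); (cx,cy),s,a=cv2.minAreaRect(np.c_[u,v].astype(np.float32))
    print(n,o.sum(),(cx,cy),s,a,"on z=.06",onz((cx,cy),.06,K,V),"on .05",onz((cx,cy),.05,K,V), np.median(W[o],0))
    g=m&(W[...,2]>.04)&(d>0)
    q=W[g]; print(" z range",q[:,2].min(),q[:,2].max())
    # steel+grip points: axis fit
    q=q[q[:,2]>.048]
    print(" n",len(q)); vx,vy,px,py=cv2.fitLine(q[:,:2].astype(np.float32),cv2.DIST_HUBER,0,.01,.01).ravel()
    t=(q[:,:2]-[px,py])@[vx,vy]; print(" line",vx,vy,np.degrees(np.arctan2(vy,vx)),"ends",[px+t.min()*vx,py+t.min()*vy],[px+t.max()*vx,py+t.max()*vy],t.max()-t.min())
p,d,K,V=load("top0")
cv2.imwrite("pics/z1.png",np.hstack([cv2.resize(p[235:340,60:220],None,fx=3,fy=3),cv2.resize(p[235:340,310:390],None,fx=3,fy=3)]))
p,d,K,V=load("side0")
cv2.imwrite("pics/z2.png",cv2.resize(p[90:210,250:370],None,fx=5,fy=5,interpolation=cv2.INTER_CUBIC))
E
```

```text
top0 0 (0.0, 0.0) (0.0, 0.0) 0.0 on z=.06 [1.14307876 0.58552111 0.06      ] on .05 [1.14969779 0.59181116 0.05      ] [nan nan nan]
 z range 0.042549904402375 0.06571012320470825
 n 832
 line 0.9968501 0.07930937 4.548869 ends [np.float64(0.4417014177980512), np.float64(-0.14297934903633355)] [np.float64(0.6101379649578821), np.float64(-0.12957854160084198)] 0.16896878644537608
side0 58 (320.4920349121094, 276.9560241699219) (2.057182788848877, 27.63780403137207) 79.69515228271484 on z=.06 [ 0.54055418 -0.14728437  0.06      ] on .05 [ 0.54153585 -0.1387546   0.05      ] [ 0.54152054 -0.14633477  0.05919224]
 z range 0.04018314664446676 0.06590355196708111
 n 815
 line 0.99848956 0.054942288 3.1495464 ends [np.float64(0.44235348652444373), np.float64(-0.14512231821369787)] [np.float64(0.6118515626895681), np.float64(-0.1357956187494508)] 0.16975448034364762
  return _methods._mean(a, axis=axis, dtype=dtype,
  ret = um.true_divide(
```

Run:
```python
from h import *
p,d,K,V=load("top0"); W=cloud(d,K,V)
for v in range(250,328,4):
    print(v,[ (u,)+tuple(np.round(W[v,u]*1000).astype(int)) for u in (168,172,176,180,184,188,192,200)])
```

```text
250 [(168, np.int64(606), np.int64(239), np.int64(-1)), (172, np.int64(606), np.int64(230), np.int64(1)), (176, np.int64(605), np.int64(221), np.int64(2)), (180, np.int64(605), np.int64(213), np.int64(0)), (184, np.int64(605), np.int64(205), np.int64(1)), (188, np.int64(605), np.int64(196), np.int64(3)), (192, np.int64(605), np.int64(189), np.int64(-3)), (200, np.int64(604), np.int64(171), np.int64(3))]
254 [(168, np.int64(597), np.int64(236), np.int64(8)), (172, np.int64(596), np.int64(227), np.int64(10)), (176, np.int64(598), np.int64(223), np.int64(-3)), (180, np.int64(597), np.int64(213), np.int64(1)), (184, np.int64(597), np.int64(205), np.int64(-1)), (188, np.int64(597), np.int64(197), np.int64(1)), (192, np.int64(596), np.int64(189), np.int64(-1)), (200, np.int64(596), np.int64(172), np.int64(-1))]
258 [(168, np.int64(573), np.int64(201), np.int64(132)), (172, np.int64(572), np.int64(193), np.int64(135)), (176, np.int64(571), np.int64(184), np.int64(141)), (180, np.int64(571), np.int64(176), np.int64(142)), (184, np.int64(571), np.int64(170), np.int64(137)), (188, np.int64(572
[... 6510 characters left out ...]
nt64(458), np.int64(217), np.int64(11)), (180, np.int64(457), np.int64(192), np.int64(78)), (184, np.int64(457), np.int64(201), np.int64(10)), (188, np.int64(457), np.int64(193), np.int64(11)), (192, np.int64(457), np.int64(186), np.int64(8)), (200, np.int64(456), np.int64(169), np.int64(9))]
326 [(168, np.int64(450), np.int64(236), np.int64(2)), (172, np.int64(450), np.int64(228), np.int64(1)), (176, np.int64(450), np.int64(220), np.int64(1)), (180, np.int64(450), np.int64(211), np.int64(2)), (184, np.int64(449), np.int64(204), np.int64(-2)), (188, np.int64(449), np.int64(195), np.int64(1)), (192, np.int64(449), np.int64(187), np.int64(2)), (200, np.int64(448), np.int64(169), np.int64(11))]
```

View pics/z1.png

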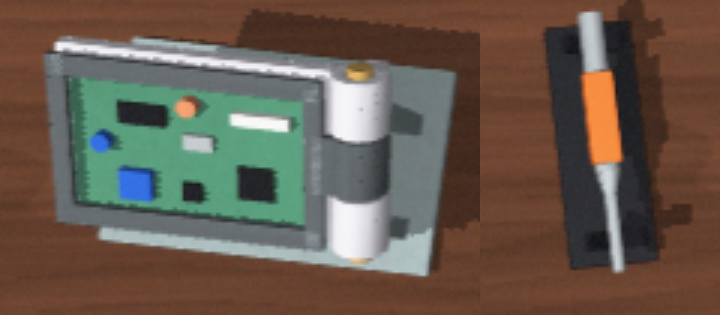

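View pics/z2.png

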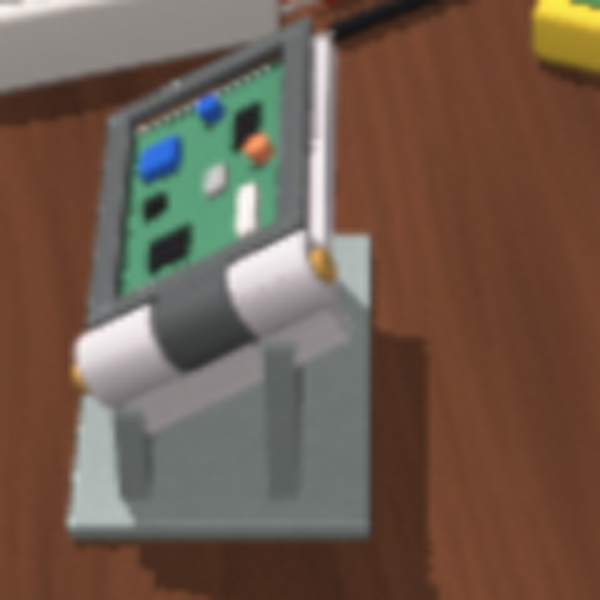

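The zoomed view shows the brass pin ends at both mouths. The upper one is at about zoom (360,72) and sits proud. Now I'll fit the barrel (known 18 mm radius, 30° slope) and the punch axis.

Run:
```python
from h import *
from scipy.optimize import least_squares
C={}
allp=[]
for n in ("top0","side0"):
    p,d,K,V=load(n); W=cloud(d,K,V); hsv=cv2.cvtColor(p,cv2.COLOR_BGR2HSV)
    print(n,"cam",-V[:3,:3].T@V[:3,3])
    # bench height check around
    b=(abs(W[...,0]-.5)<.03)&(abs(W[...,1]-.0)<.05); print(" bench z",np.median(W[b][:,2]))
    # orange grip
    o=(hsv[...,0]>3)&(hsv[...,0]<22)&(hsv[...,1]>170)&(hsv[...,2]>120)&(abs(W[...,0]-.54)<.06)&(abs(W[...,1]+.14)<.05)&(W[...,2]>.035)
    q=W[o]; t=q[q[:,2]>.056]
    print(" orange",o.sum(),"top face med",np.median(t,0),"min",np.percentile(t,2,0),"max",np.percentile(t,98,0),len(t))
    v,u=np.nonzero(o); r=cv2.minAreaRect(np.c_[u,v].astype(np.float32)); print("  rect",r)
    # barrel
    a=np.array([np.cos(np.radians(7.5)),-np.sin(np.radians(7.5))]); c0=np.array([.515,.1815])
    dx=W[...,:2]-c0; s=dx@a; tt=dx@np.array([-a[1],a[0]])
    m=(s>-.055)&(s<.055)&(abs(tt)<.03)&(W[...,2]>.07)&(tt<.012)
    zc=.105+s*np.tan(np.radians(30)); m&=(W[...,2]>zc-.012)
    q=W[m]; print(" barrel pts",len(q)); allp.append(q)
def fit(q,free):
    def res(x):
        yaw=x[2]; el=np.radians(30)
        ax=np.array([np.cos(el)*np.cos(yaw),np.cos(el)*np.sin(yaw),np.sin(el)])
        o=np.array([.515,x[0],x[1]]); w=q-o
        return np.linalg.norm(w-np.outer(w@ax,ax),axis=1)-.018
    r=least_squares(res,[.18,.105,-.13],loss="soft_l1",f_scale=.003); return r
for q in allp+[np.vstack(allp)]:
    r=fit(q,0); print("y,z at x=.515, yaw",r.x[:2],np.degrees(r.x[2]),"med|res|",np.median(abs(r.fun)))
    # upper mouth where z=.135
    k=(.135-r.x[1])/np.tan(np.radians(30)); print("  mouth(z=.135)",.515+k*np.cos(r.x[2]),r.x[0]+k*np.sin(r.x[2]))
```

```text
top0 cam [ 0.44712909 -0.07583799  1.11143735]
 bench z 0.00013776021222747394
 orange 313 top face med [ 0.54035023 -0.13503661  0.05984892] min [ 0.51282848 -0.14500161  0.05634336] max [ 0.56929253 -0.12487343  0.06391033] 297
  rect ((350.2926940917969, 273.6341552734375), (30.037376403808594, 10.380563735961914), 83.6598129272461)
 barrel pts 985
side0 cam [ 0.4515523  -0.92063162  0.9666451 ]
 bench z 0.0013161277946041423
 orange 396 top face med [ 0.54060104 -0.13980652  0.06065792] min [ 0.51245954 -0.14925775  0.05670629] max [ 0.56821551 -0.12689317  0.06447659] 270
  rect ((320.04052734375, 275.7432556152344), (13.316316604614258, 30.08501625061035), 80.53767395019531)
 barrel pts 782
y,z at x=.515, yaw [0.18599338 0.10276089] -7.361493064658179 med|res| 0.000971388498917803
  mouth(z=.135) 0.5703795144661931 0.178838685182231
y,z at x=.515, yaw [0.18488647 0.1041982 ] -7.697313528196663 med|res| 0.0014806928433542654
  mouth(z=.135) 0.5678695731430118 0.17774074645158108
y,z at x=.515, yaw [0.18533846 0.10314816] -7.538098187537331 med|res| 0.0012752300634912006
  mouth(z=.135) 0.5696922200813466 0.17810109651046752
```

```bash
cat >> h.py <<'E'
from scipy.spatial.transform import Rotation as R, Slerp
def q2R(q): return R.from_quat([q[1],q[2],q[3],q[0]])
def Rx(heading,tilt):
    "tool x along punch axis: heading deg, elevated by tilt deg; tool z down-ish"
    h,t=np.radians([heading,tilt]); x=np.array([np.cos(t)*np.cos(h),np.cos(t)*np.sin(h),np.sin(t)])
    y=np.array([np.sin(h),-np.cos(h),0]); return R.from_matrix(np.c_[x,y,np.cross(x,y)])
def plan(p0,R0,p1,R1,n):
    "rows in scaled units"
    sl=Slerp([0,1],R.concatenate([R0,R1])); out=[]
    for i in range(n):
        a,b=sl(i/n),sl((i+1)/n)
        t=a.inv().apply((np.array(p1)-p0)/n)/.04; w=(a.inv()*b).as_rotvec(degrees=True)/8
        out.append((np.round(t,3).tolist(),np.round(w,3).tolist()))
    for i,o in enumerate(out):
        if n<=4 or i in (0,n//2,n-1): print(i,o)
    return out
E
python3 - <<'E'
from cell import *
from h import *
o=get_obs(); p=o["position"]; r=q2R(o["orientation"])
print(r.as_matrix().round(3))
plan(p,r,[.5405,-.137,.20],Rx(4.5,0),14)
V=get_calibration("wrist")["view"]; c=-V[:3,:3].T@V[:3,3]; print("cam in tool",r.inv().apply(c-p), r.inv().apply(V[2,:3]))
E
```

```text
[[ 0.964  0.265 -0.   ]
 [ 0.265 -0.964  0.002]
 [ 0.    -0.002 -1.   ]]
0 ([0.866, -0.49, 0.08], [-0.001, 0.0, 0.097])
7 ([0.816, -0.57, 0.08], [-0.001, 0.0, 0.097])
13 ([0.767, -0.634, 0.079], [-0.001, 0.0, 0.097])
cam in tool [ 0.07861408  0.0002971  -0.1288937 ] [-3.03420017e-01  3.33380983e-04  9.52856853e-01]
```

Call:
move_arm --targets '[{"translation": [0.86, -0.5, 0.08], "twist": [0, 0, 0.1], "jaw": -1}, {"translation": [0.86, -0.5, 0.08], "twist": [0, 0, 0.1], "jaw": -1}, {"translation": [0.85, -0.51, 0.08], "twist": [0, 0, 0.1], "jaw": -1}, {"translation": [0.84, -0.52, 0.08], "twist": [0, 0, 0.1], "jaw": -1}, {"translation": [0.84, -0.53, 0.08], "twist": [0, 0, 0.1], "jaw": -1}, {"translation": [0.83, -0.55, 0.08], "twist": [0, 0, 0.1], "jaw": -1}, {"translation": [0.82, -0.56, 0.08], "twist": [0, 0, 0.1], "jaw": -1}, {"translation": [0.81, -0.57, 0.08], "twist": [0, 0, 0.1], "jaw": -1}, {"translation": [0.81, -0.58, 0.08], "twist": [0, 0, 0.1], "jaw": -1}, {"translation": [0.8, -0.59, 0.08], "twist": [0, 0, 0.1], "jaw": -1}]'

```text
clock: 1.15
position: [0.4283, -0.2491, 0.2129]
orientation: [-0.0, 0.998, 0.064, -0.0]
force: [0.6, -0.2, 0.3]
finger_gap: 1.002
```

Call:
move_arm --targets '[{"translation": [0.79, -0.6, 0.08], "twist": [0, 0, 0.1], "jaw": -1}, {"translation": [0.78, -0.61, 0.08], "twist": [0, 0, 0.1], "jaw": -1}, {"translation": [0.77, -0.62, 0.08], "twist": [0, 0, 0.1], "jaw": -1}, {"translation": [0.4, -0.35, 0.08], "twist": [0, 0, 0.06], "jaw": -1}, {"translation": [0, 0, 0], "twist": [0, 0, 0], "jaw": -1}]'

```text
clock: 1.65
position: [0.5279, -0.1494, 0.1991]
orientation: [-0.001, 0.999, 0.041, -0.001]
force: [0.2, -0.1, -0.2]
finger_gap: 0.999
```

```bash
cat > snap.py <<'E'
import sys
from cell import *
from h import *
n,t=sys.argv[1:3]
o=get_obs(); c=get_calibration(n); p,d=capture(n)
cv2.imwrite(f"pics/{t}.png",p); np.savez(f"pics/{t}.npz",p=p,d=d,K=c["camera_matrix"],V=c["view"],pos=o["position"],q=o["orientation"])
r=q2R(o["orientation"]).as_matrix(); print("clock",o["clock"],"pos",o["position"].round(4),"x",r[:,0].round(4),"z",r[:,2].round(4),"F",o["force"].round(1),"gap",round(o["finger_gap"],3),"j",o["joint_pos"].round(2))
E
python3 snap.py wrist w1
```

```text
clock 1.65 pos [ 0.5279 -0.1494  0.1991] x [ 0.9966  0.0819 -0.0016] z [-0.0017  0.0015 -1.    ] F [ 0.2 -0.1 -0.2] gap 0.999 j [-0.38  0.1   1.45  0.    1.6   1.11]
```

View pics/w1.png

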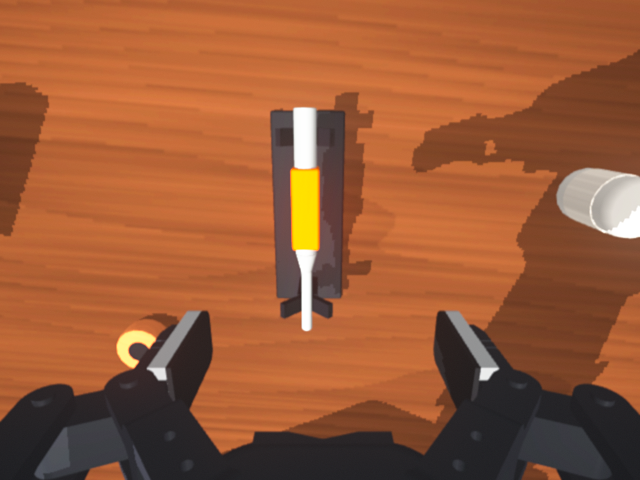

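The wrist view shows the punch nearly vertical: head at (305,110), grip rows 168 to 250 around column 305, tip at (306,330). The coil is at lower left and the flux at right, both clear. I'll locate the axis from this view.

Run:
```python
from h import *
p,d,K,V=load("w1"); hsv=cv2.cvtColor(p,cv2.COLOR_BGR2HSV)
o=np.zeros((480,640),np.uint8); o[150:270,280:335]=((hsv[150:270,280:335,0]>5)&(hsv[150:270,280:335,0]<40)&(hsv[150:270,280:335,1]>150)&(hsv[150:270,280:335,2]>200))
n,l,s,_=cv2.connectedComponentsWithStats(o); k=1+np.argmax(s[1:,4]); v,u=np.nonzero(l==k); print(s[k])
r=cv2.minAreaRect(np.c_[u,v].astype(np.float32)); print(r); b=cv2.boxPoints(r)
for q in b: print("corner z.06",onz(q,.06,K,V).round(4))
c=onz(r[0],.06,K,V); print("grip centre",c)
# white steel: mid columns per row -> onto z=.05
pts=[];
for y in list(range(118,165,3))+list(range(265,328,3)):
    w=np.nonzero((hsv[y,285:330,1]<60)&(hsv[y,285:330,2]>150))[0]
    if len(w)>3: pts.append(onz(((w.min()+w.max())/2+285,y),.05,K,V)[:2])
pts=np.array(pts,np.float32); vx,vy,px,py=cv2.fitLine(pts,cv2.DIST_HUBER,0,.001,.01).ravel(); 
if vx<0: vx,vy=-vx,-vy
print("axis heading",np.degrees(np.arctan2(vy,vx)),"y at x=.5405",py+(.5405-px)*vy/vx)
W=cloud(d,K,V); print("grip top z",np.median(W[l==k],0))
print("tip",onz((306,330),.05,K,V),"head",onz((305,108),.058,K,V))
```

```text
[ 290  168   30   83 2367]
((304.5, 209.0), (82.0, 29.0), 90.0)
corner z.06 [ 0.5717 -0.1232  0.06  ]
corner z.06 [ 0.5734 -0.1432  0.06  ]
corner z.06 [ 0.5137 -0.1479  0.06  ]
corner z.06 [ 0.512  -0.1266  0.06  ]
grip centre [ 0.54368796 -0.135148    0.06      ]
axis heading 4.4502883 y at x=.5405 -0.13532592
grip top z [ 0.54438726 -0.1354413   0.06001283]
tip [ 0.44021305 -0.14288681  0.05      ] head [ 0.61165235 -0.13081162  0.058     ]
```

```bash
cat > rel.py <<'E'
import sys
from cell import *
from h import *
a=list(map(float,sys.argv[1:])); o=get_obs()
plan(o["position"],q2R(o["orientation"]),a[:3],Rx(a[3],a[4]),int(a[5]))
r=q2R(o["orientation"]).as_matrix(); print("clock",round(o["clock"],2),"pos",o["position"].round(4),"hd",np.degrees(np.arctan2(r[1,0],r[0,0])).round(2),"el",np.degrees(np.arcsin(r[2,0])).round(2),"roll",np.degrees(np.arcsin(r[2,1])).round(2),"F",o["force"].round(1),"gap",round(o["finger_gap"],3))
E
python3 rel.py .541 -.1355 .10 4.4 0 3
```

```text
0 ([0.128, -0.118, 0.829], [-0.001, 0.005, 0.009])
1 ([0.127, -0.118, 0.829], [-0.001, 0.005, 0.009])
2 ([0.126, -0.118, 0.829], [-0.001, 0.005, 0.009])
clock 1.7 pos [ 0.527  -0.1508  0.1995] hd 4.62 el -0.12 roll -0.03 F [ 0.4  0.5 -0.6] gap 1.0
```

Call:
move_arm --targets '[{"translation": [0.125, -0.12, 0.83], "twist": [0, 0, 0.01], "jaw": -1}, {"translation": [0.125, -0.12, 0.83], "twist": [0, 0, 0.01], "jaw": -1}, {"translation": [0.125, -0.12, 0.83], "twist": [0, 0, 0.01], "jaw": -1}, {"translation": [0, 0, 0], "twist": [0, 0, 0], "jaw": -1}, {"translation": [0, 0, 0], "twist": [0, 0, 0], "jaw": -1}]'

```text
clock: 2.2
position: [0.54, -0.1373, 0.1011]
orientation: [0.0, 0.999, 0.036, -0.001]
force: [-0.1, 0.2, 0.1]
finger_gap: 0.997
```

```bash
for i in 1 2; do python3 rel.py .541 -.1355 .045 4.4 0 2; python3 snap.py wrist w2_$i; done
```

```text
0 ([0.015, -0.021, 0.701], [0.0, 0.005, -0.014])
1 ([0.015, -0.021, 0.701], [0.0, 0.005, -0.014])
clock 2.2 pos [ 0.54   -0.1373  0.1011] hd 4.17 el -0.08 roll 0.01 F [-0.1  0.2  0.1] gap 0.997
clock 2.2 pos [ 0.54   -0.1373  0.1011] x [ 0.9974  0.0727 -0.0014] z [-1.4e-03 -2.0e-04 -1.0e+00] F [-0.1  0.2  0.1] gap 0.997 j [-0.35  0.18  1.56 -0.    1.4   1.15]
0 ([-0.001, -0.027, 0.721], [0.005, -0.007, -0.015])
1 ([-0.0, -0.027, 0.721], [0.005, -0.007, -0.015])
clock 2.25 pos [ 0.5411 -0.1376  0.1027] hd 4.17 el 0.11 roll 0.08 F [ 1.1 -0.1  0.9] gap 1.001
clock 2.25 pos [ 0.5411 -0.1376  0.1027] x [0.9974 0.0727 0.0018] z [ 0.0019 -0.0013 -1.    ] F [ 1.1 -0.1  0.9] gap 1.001 j [-0.35  0.18  1.56 -0.    1.4   1.15]
```

View pics/w2_1.png

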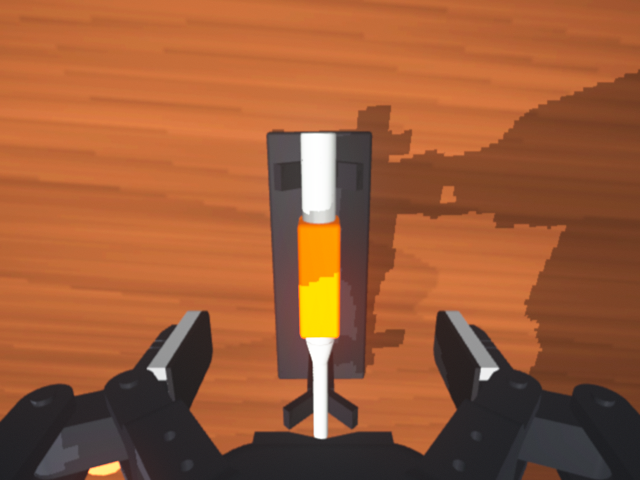

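The punch is centred between the jaws at column 320 (jaw centre about 323). I'll go down and grip.

Call:
move_arm --targets '[{"translation": [0.01, -0.02, 0.7], "twist": [0, 0, -0.01], "jaw": -1}, {"translation": [0.01, -0.02, 0.71], "twist": [0, 0, -0.01], "jaw": -1}, {"translation": [0, 0, 0], "twist": [0, 0, 0], "jaw": -1}, {"translation": [0, 0, 0], "twist": [0, 0, 0], "jaw": -1}]'

```text
clock: 2.7
position: [0.5422, -0.1354, 0.0463]
orientation: [0.001, 0.999, 0.038, 0.001]
force: [0.4, 0.2, -0.4]
finger_gap: 1.001
```

```bash
for i in 1 2; do python3 rel.py .541 -.1355 .045 4.4 0 1; python3 snap.py wrist w3_$i; done
```

```text
0 ([-0.029, 0.0, 0.032], [0.008, -0.013, -0.005])
clock 2.7 pos [ 0.5422 -0.1354  0.0463] hd 4.36 el 0.11 roll 0.06 F [ 0.4  0.2 -0.4] gap 1.001
clock 2.7 pos [ 0.5422 -0.1354  0.0463] x [0.9971 0.076  0.0019] z [ 0.0019 -0.001  -1.    ] F [ 0.4  0.2 -0.4] gap 1.001 j [-0.35  0.23  1.62 -0.    1.29  1.15]
0 ([-0.047, -0.006, 0.053], [0.014, -0.027, -0.004])
clock 2.75 pos [ 0.5429 -0.1356  0.0471] hd 4.36 el 0.21 roll 0.11 F [ 0.2 -0.1  0.6] gap 0.997
clock 2.75 pos [ 0.5429 -0.1356  0.0471] x [0.9971 0.0761 0.0037] z [ 0.0039 -0.0016 -1.    ] F [ 0.2 -0.1  0.6] gap 0.997 j [-0.35  0.23  1.62 -0.    1.29  1.15]
```

View pics/w3_1.png

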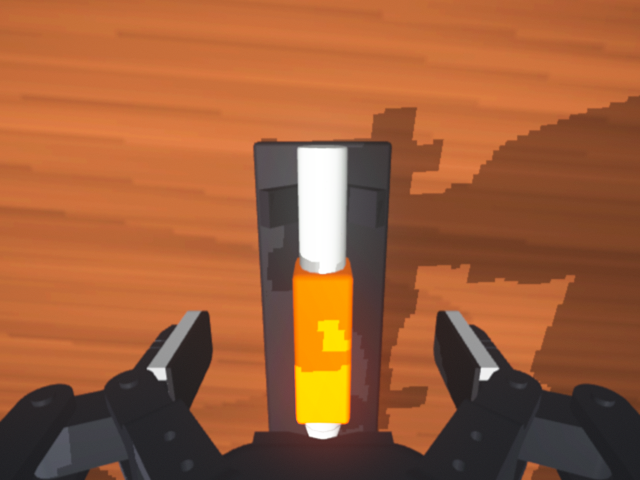

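Call:
move_arm --targets '[{"translation": [-0.03, 0, 0.03], "twist": [0, 0, 0], "jaw": -1}, {"translation": [0, 0, 0], "twist": [0, 0, 0], "jaw": 1}, {"translation": [0, 0, 0], "twist": [0, 0, 0], "jaw": 1}, {"translation": [0, 0, 0], "twist": [0, 0, 0], "jaw": 1}, {"translation": [0, 0, 0], "twist": [0, 0, 0], "jaw": 1}, {"translation": [0, 0, 0], "twist": [0, 0, 0], "jaw": 1}, {"translation": [0, 0, 0], "twist": [0, 0, 0], "jaw": 1}, {"translation": [0, 0, 0], "twist": [0, 0, 0], "jaw": 1}]' --squeeze 80

```text
clock: 3.6
position: [0.5404, -0.1354, 0.0436]
orientation: [0.001, 0.999, 0.038, 0.0]
force: [-0.4, -2.8, 1.0]
finger_gap: 0.221
```

```bash
for i in 1 2; do python3 rel.py .541 -.1355 .045 4.4 0 1; python3 snap.py wrist w4_$i; done
```

```text
0 ([0.015, 0.003, -0.035], [0.009, -0.002, -0.002])
clock 3.6 pos [ 0.5404 -0.1354  0.0436] hd 4.38 el 0.02 roll 0.07 F [-0.4 -2.8  1. ] gap 0.221
clock 3.6 pos [ 0.5404 -0.1354  0.0436] x [9.971e-01 7.640e-02 3.000e-04] z [ 4.0e-04 -1.2e-03 -1.0e+00] F [-0.4 -2.8  1. ] gap 0.221 j [-0.35  0.23  1.62 -0.    1.29  1.15]
0 ([0.015, 0.003, -0.034], [0.009, -0.002, -0.002])
clock 3.65 pos [ 0.5404 -0.1354  0.0436] hd 4.38 el 0.02 roll 0.07 F [-1.2 -2.6  3.1] gap 0.221
clock 3.65 pos [ 0.5404 -0.1354  0.0436] x [9.971e-01 7.640e-02 3.000e-04] z [ 4.0e-04 -1.2e-03 -1.0e+00] F [-1.2 -2.6  3.1] gap 0.221 j [-0.35  0.23  1.62 -0.    1.29  1.15]
```

View pics/w4_1.png

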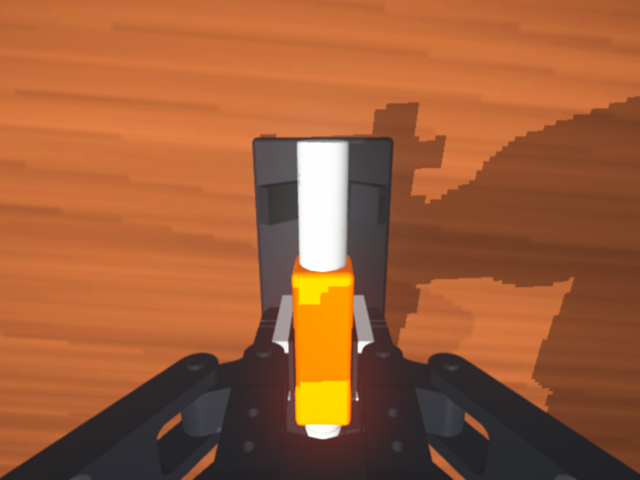

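The jaws hold the grip at gap 0.221, about 19 mm. I'll lift off.

Call:
move_arm --targets '[{"translation": [0, 0, -0.4], "twist": [0, 0, 0], "jaw": 1}, {"translation": [0, 0, -1], "twist": [0, 0, 0], "jaw": 1}, {"translation": [0, 0, -1], "twist": [0, 0, 0], "jaw": 1}, {"translation": [0, 0, -1], "twist": [0, 0, 0], "jaw": 1}, {"translation": [0, 0, -1], "twist": [0, 0, 0], "jaw": 1}, {"translation": [0, 0, -1], "twist": [0, 0, 0], "jaw": 1}, {"translation": [0, 0, -1], "twist": [0, 0, 0], "jaw": 1}]'

```text
clock: 4.4
position: [0.5398, -0.1339, 0.2997]
orientation: [-0.001, 0.999, 0.039, -0.001]
force: [1.2, -1.0, -1.6]
finger_gap: 0.222
```

```bash
python3 rel.py .702 .161 .285 -7.5 30 10; python3 snap.py side s1
```

```text
0 ([0.461, -0.704, 0.038], [-0.04, 0.375, 0.145])
5 ([0.366, -0.748, 0.126], [-0.04, 0.375, 0.145])
9 ([0.272, -0.778, 0.176], [-0.04, 0.375, 0.145])
clock 4.4 pos [ 0.5398 -0.1339  0.2997] hd 4.43 el -0.09 roll -0.13 F [ 1.2 -1.  -1.6] gap 0.222
clock 4.4 pos [ 0.5398 -0.1339  0.2997] x [ 0.997   0.0772 -0.0015] z [-0.0017  0.0021 -1.    ] F [ 1.2 -1.  -1.6] gap 0.222 j [-0.35  0.1   1.25  0.    1.79  1.15]
```

View pics/s1.png

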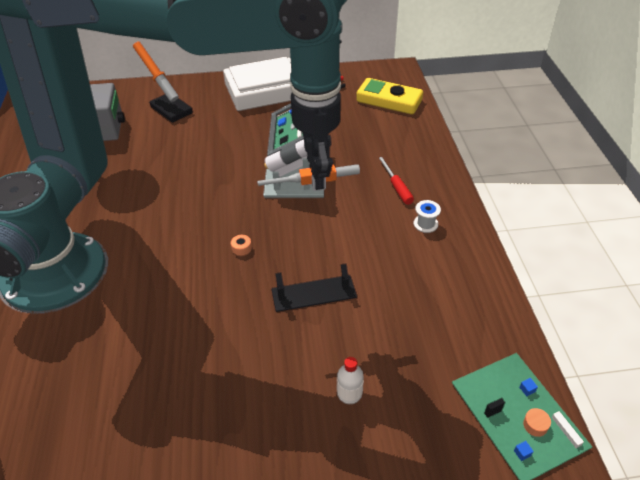

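The punch is lifted clear and level, and the rest at (315,285) is empty. Next is the tilted pre-approach.

Call:
move_arm --targets '[{"translation": [0.46, -0.7, 0.04], "twist": [-0.04, 0.375, 0.145], "jaw": 1}, {"translation": [0.44, -0.71, 0.06], "twist": [-0.04, 0.375, 0.145], "jaw": 1}, {"translation": [0.42, -0.72, 0.07], "twist": [-0.04, 0.375, 0.145], "jaw": 1}, {"translation": [0.4, -0.73, 0.09], "twist": [-0.04, 0.375, 0.145], "jaw": 1}, {"translation": [0.38, -0.74, 0.11], "twist": [-0.04, 0.375, 0.145], "jaw": 1}, {"translation": [0.37, -0.75, 0.125], "twist": [-0.04, 0.375, 0.145], "jaw": 1}, {"translation": [0.35, -0.755, 0.14], "twist": [-0.04, 0.375, 0.145], "jaw": 1}, {"translation": [0.32, -0.76, 0.15], "twist": [-0.04, 0.375, 0.145], "jaw": 1}, {"translation": [0.3, -0.77, 0.165], "twist": [-0.04, 0.375, 0.145], "jaw": 1}, {"translation": [0.27, -0.78, 0.175], "twist": [-0.04, 0.375, 0.145], "jaw": 1}]'

```text
clock: 5.45
position: [0.7016, 0.1613, 0.2825]
orientation: [0.017, 0.964, -0.063, 0.258]
force: [0.8, -0.2, -1.0]
finger_gap: 0.223
```

Call:
move_arm --targets '[{"translation": [0, 0, 0], "twist": [0, 0, 0], "jaw": 1}, {"translation": [0, 0, 0], "twist": [0, 0, 0], "jaw": 1}]'

```text
clock: 5.65
position: [0.7009, 0.1606, 0.2819]
orientation: [0.018, 0.964, -0.062, 0.257]
force: [0.4, 0.2, -1.6]
finger_gap: 0.22
```

```bash
python3 rel.py .702 .161 .2045 -7.5 30 3; python3 snap.py wrist w5; python3 snap.py side s2;python3 snap.py top t2
```

```text
0 ([-0.313, -0.006, 0.564], [0.003, 0.007, 0.007])
1 ([-0.314, -0.006, 0.564], [0.003, 0.007, 0.007])
2 ([-0.314, -0.005, 0.563], [0.003, 0.007, 0.007])
clock 5.65 pos [0.7009 0.1606 0.2819] hd -7.31 el 29.83 roll 0.15 F [ 0.4  0.2 -1.6] gap 0.22
clock 5.65 pos [0.7009 0.1606 0.2819] x [ 0.8605 -0.1104  0.4974] z [ 0.4929 -0.0663 -0.8675] F [ 0.4  0.2 -1.6] gap 0.22 j [ 0.22  0.15  1.31 -0.19  1.19  1.95]
clock 5.7 pos [0.7013 0.1596 0.283 ] x [ 0.8594 -0.1117  0.4989] z [ 0.4944 -0.0668 -0.8667] F [ 0.3  0.3 -1.6] gap 0.221 j [ 0.22  0.15  1.31 -0.19  1.19  1.95]
clock 5.75 pos [0.7016 0.1589 0.2839] x [ 0.8586 -0.1127  0.5001] z [ 0.4956 -0.0672 -0.866 ] F [ 0.2  0.6 -2.1] gap 0.22 j [ 0.22  0.15  1.31 -0.19  1.19  1.95]
```

View pics/w5.png

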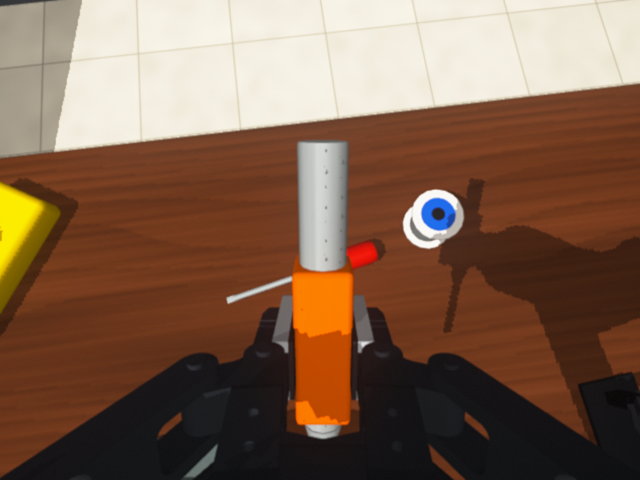

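View pics/s2.png

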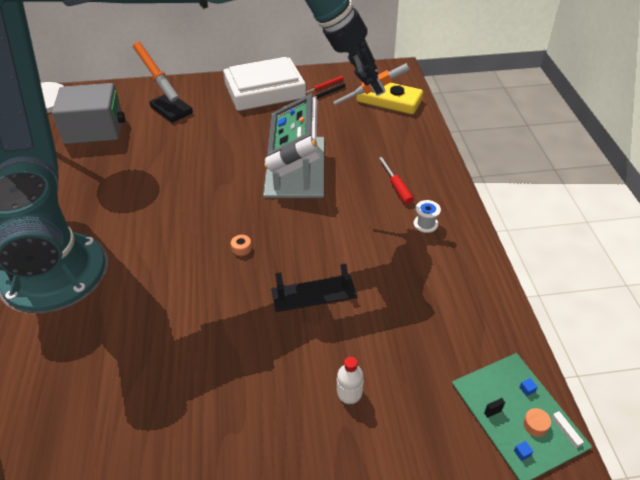

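View pics/t2.png

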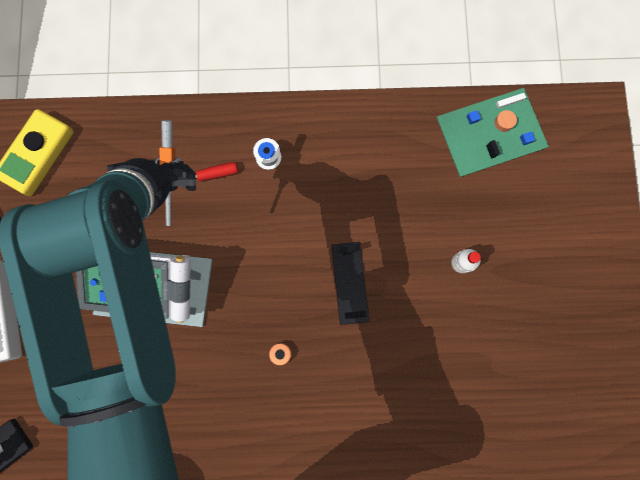

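Call:
move_arm --targets '[{"translation": [-0.31, -0.01, 0.565], "twist": [0, 0, 0], "jaw": 1}, {"translation": [-0.31, -0.01, 0.565], "twist": [0, 0, 0], "jaw": 1}, {"translation": [-0.31, -0.01, 0.565], "twist": [0, 0, 0], "jaw": 1}, {"translation": [0, 0, 0], "twist": [0, 0, 0], "jaw": 1}, {"translation": [0, 0, 0], "twist": [0, 0, 0], "jaw": 1}]'

```text
clock: 6.3
position: [0.7041, 0.1592, 0.2075]
orientation: [0.018, 0.964, -0.064, 0.259]
force: [-0.3, -0.5, -1.5]
finger_gap: 0.218
```

```bash
python3 snap.py side s3;python3 snap.py top t3; python3 rel.py .702 .161 .2045 -7.5 30 1
python3 - <<'E'
import cv2,numpy as np
a=cv2.imread("pics/s3.png")[80:210,250:390];b=cv2.imread("pics/t3.png")[180:330,110:250]
cv2.imwrite("pics/z3.png",np.hstack([cv2.resize(a,(400,371),interpolation=cv2.INTER_CUBIC),cv2.resize(b,(346,371),interpolation=cv2.INTER_CUBIC)]))
E
```

```text
clock 6.3 pos [0.7041 0.1592 0.2075] x [ 0.8577 -0.1134  0.5015] z [ 0.4969 -0.0676 -0.8652] F [-0.3 -0.5 -1.5] gap 0.218 j [ 0.22  0.18  1.43 -0.2   1.05  1.98]
clock 6.35 pos [0.7049 0.1596 0.2097] x [ 0.856  -0.1135  0.5044] z [ 0.4999 -0.0668 -0.8635] F [ 0.2 -0.2 -0.8] gap 0.221 j [ 0.22  0.18  1.43 -0.2   1.05  1.98]
0 ([-0.151, -0.017, 0.092], [0.003, -0.048, -0.006])
clock 6.4 pos [0.7052 0.1599 0.2107] hd -7.56 el 30.38 roll -0.01 F [ 0.6 -0.4 -2.2] gap 0.22
```

View pics/z3.png

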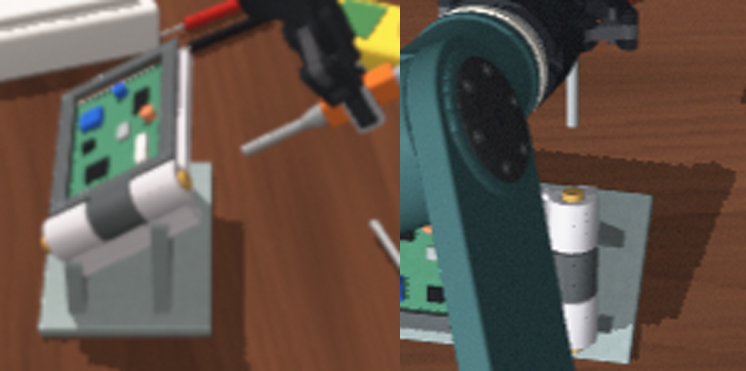

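Side view: the nose at zoom (245,150) lines up roughly with the barrel, which is lower left. Top view: the nose is at (572,125), above the pin at (572,195). I'll let the arm settle and then measure tip and pin together in both views.

Call:
move_arm --targets '[{"translation": [0, 0, 0], "twist": [0, 0, 0], "jaw": 1}, {"translation": [0, 0, 0], "twist": [0, 0, 0], "jaw": 1}, {"translation": [0, 0, 0], "twist": [0, 0, 0], "jaw": 1}, {"translation": [0, 0, 0], "twist": [0, 0, 0], "jaw": 1}, {"translation": [0, 0, 0], "twist": [0, 0, 0], "jaw": 1}]'

```text
clock: 6.9
position: [0.7039, 0.1604, 0.2075]
orientation: [0.018, 0.964, -0.063, 0.259]
force: [0.2, -0.3, -1.8]
finger_gap: 0.216
```

```bash
python3 snap.py side s4;python3 snap.py top t4; python3 rel.py .702 .161 .2045 -7.5 30 1
python3 - <<'E'
from h import *
P={}
for n,roi in (("t4",(150,200,210,240)),("s4",(328,100,372,140))):
    p,d,K,V=load(n); W=cloud(d,K,V); x0,y0,x1,y1=roi
    z=np.load(f"pics/{n}.npz")
    m=np.zeros((480,640),bool); m[y0:y1,x0:x1]=1
    hsv=cv2.cvtColor(p,cv2.COLOR_BGR2HSV)
    m&=(W[...,2]>.12)&(W[...,2]<.24)&(hsv[...,1]<70)&(hsv[...,2]>100)
    k,l,s,_=cv2.connectedComponentsWithStats(m.astype(np.uint8)); i=1+np.argmax(s[1:,4]); print(n,s[i])
    v,u=np.nonzero(l==i); q=W[l==i]; print("  cloud min/max",q.min(0).round(4),q.max(0).round(4))
    vx,vy,px,py=cv2.fitLine(np.c_[u,v].astype(np.float32),cv2.DIST_HUBER,0,.01,.01).ravel()
    t=(u-px)*vx+(v-py)*vy; e1=(px+t.min()*vx,py+t.min()*vy); e2=(px+t.max()*vx,py+t.max()*vy)
    print("  img line",(vx,vy),"ends",np.round(e1,1),np.round(e2,1))
    # expected axis of barrel/punch projected
    a=np.array([np.cos(np.radians(30))*np.cos(np.radians(7.5)),-np.cos(np.radians(30))*np.sin(np.radians(7.5)),.5]); M=np.array([.5695,.178,.135])
    for s_ in (-.12,-.06,0,.012,.05,.08): print("   barrel axis",s_,proj(M+s_*a,K,V).round(1))
    r=q2R(z["q"]); 
    org=z["pos"]+r.apply([.0006,0,-.0064])
    for s_ in (-.1,-.06): print("   punch axis from TCP",s_,(org+r.apply([s_,0,0])).round(4),proj(org+r.apply([s_,0,0]),K,V).round(1))
E
```

```text
clock 6.9 pos [0.7039 0.1604 0.2075] x [ 0.8576 -0.1123  0.5018] z [ 0.4974 -0.0667 -0.865 ] F [ 0.2 -0.3 -1.8] gap 0.216 j [ 0.22  0.18  1.43 -0.2   1.05  1.98]
clock 6.95 pos [0.7039 0.1604 0.2074] x [ 0.8577 -0.1123  0.5017] z [ 0.4972 -0.0668 -0.865 ] F [-0.4  0.  -2.1] gap 0.218 j [ 0.22  0.18  1.43 -0.2   1.05  1.98]
0 ([-0.078, -0.01, 0.036], [0.01, -0.013, 0.005])
clock 7.0 pos [0.7039 0.1603 0.2073] hd -7.46 el 30.11 roll 0.09 F [ 0.5 -0.3 -1.1] gap 0.215
t4 [178 207   4  25  92]
  cloud min/max [0.6155 0.1638 0.1649] [0.6548 0.1737 0.1895]
  img line (np.float32(0.041579135), np.float32(-0.9991352)) ends [179.1 231. ] [180.1 207. ]
   barrel axis -0.12 [180.5 316.9]
   barrel axis -0.06 [180.3 288.6]
   barrel axis 0 [180.1 259.1]
   barrel axis 0.012 [180. 253.]
   barrel axis 0.05 [179.9 233.5]
   barrel axis 0.08 [179.7 217.7]
   punch axis from TCP -0.1 [0.6155 0.172  0.1631] [179.7 231.5]
   punch axis from TCP -0.06 [0.6498 0.1675 0.1831] [179.5 210.3]
s4 [335 116  29  18 123]
  cloud min/max [0.6142 0.1525 0.1645] [0.6728 0.1738 0.2072]
  img line (np.float32(0.89111245), np.float32(-0.4537826)) ends [335.2 132.4] [362.3 118.6]
   barrel axis -0.12 [269.1 164.4]
   barrel axis -0.06 [291.3 153.8]
   barrel axis 0 [314.1 142.9]
   barrel axis 0.012 [318.8 140.7]
   barrel axis 0.05 [333.7 133.5]
   barrel axis 0.08 [345.7 127.8]
   punch axis from TCP -0.1 [0.6155 0.172  0.1631] [335.1 132.3]
   punch axis from TCP -0.06 [0.6498 0.1675 0.1832] [351.2 124.6]
```

The predicted tip matches both images to within about 0.5 px. Now I'll check the barrel axis the same way, using the white tube silhouette and the brass end.

Run:
```python
from h import *
a=np.array([np.cos(np.radians(30))*np.cos(np.radians(7.5)),-np.cos(np.radians(30))*np.sin(np.radians(7.5)),.5]); M=np.array([.5695,.178,.135])
ims=[]
for n,(x0,y0,x1,y1) in (("top0",(155,245,205,330)),("side0",(255,125,330,185))):
    p,d,K,V=load(n); f=8
    im=cv2.resize(p[y0:y1,x0:x1],None,fx=f,fy=f,interpolation=cv2.INTER_NEAREST)
    e2=np.array([a[1],-a[0],0]);e2/=np.linalg.norm(e2); e3=np.cross(a,e2)
    def P(X): q=proj(X,K,V); return tuple(int(round((q[i]-(x0,y0)[i]+.5)*f)) for i in (0,1))
    cv2.line(im,P(M-.12*a),P(M+.012*a),(0,0,255),1)
    for s,r,c in ((0,.018,(255,0,0)),(-.12,.018,(255,0,0)),(0,.008,(0,255,0)),(.012,.008,(0,255,0)),(.006,.008,(255,0,255))):
        pts=np.array([P(M+s*a+r*(np.cos(t)*e2+np.sin(t)*e3)) for t in np.linspace(0,6.3,40)],np.int32); cv2.polylines(im,[pts],True,c,1)
    ims.append(im)
h=max(i.shape[0] for i in ims)
im=np.hstack([cv2.copyMakeBorder(i,0,h-i.shape[0],0,0,cv2.BORDER_CONSTANT) for i in ims]); s=min(800/im.shape[1],600/im.shape[0],1); im=cv2.resize(im,None,fx=s,fy=s,interpolation=cv2.INTER_AREA)
cv2.imwrite("pics/z4.png",im); print(im.shape)
```

```text
(544, 800, 3)
```

View pics/z4.png

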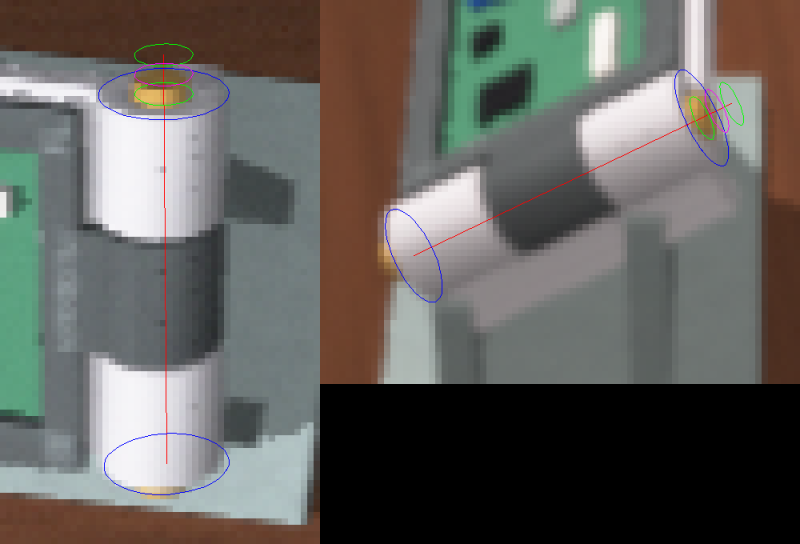

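Run:
```python
from h import *
a=np.array([np.cos(np.radians(30))*np.cos(np.radians(7.5)),-np.cos(np.radians(30))*np.sin(np.radians(7.5)),.5]); M=np.array([.5695,.178,.135])
# expected silhouette edges: for sample s, extreme offsets of circle normal to image axis
for n in ("top0","side0"):
    p,d,K,V=load(n); g=cv2.cvtColor(p,cv2.COLOR_BGR2GRAY).astype(np.float32)
    e2=np.array([a[1],-a[0],0]);e2/=np.linalg.norm(e2); e3=np.cross(a,e2)
    for s in (-.11,-.105,-.10,-.095,-.03,-.025,-.02,-.015,-.01):
        c=proj(M+s*a,K,V); dr=proj(M+(s+.01)*a,K,V)-c; dr/=np.linalg.norm(dr); nn=np.array([-dr[1],dr[0]])
        o=[(proj(M+s*a+.018*(np.cos(t)*e2+np.sin(t)*e3),K,V)-c)@nn for t in np.linspace(0,6.28,90)]
        t=np.arange(-16,16.1,.5); pr=cv2.remap(g,(c[0]+t*nn[0]).astype(np.float32)[None],(c[1]+t*nn[1]).astype(np.float32)[None],cv2.INTER_LINEAR)[0]
        print(n,s,"pred edges %.1f %.1f"%(min(o),max(o)),"n",nn.round(2)); print("   ",pr[::2].astype(int).tolist())
```

```text
top0 -0.11 pred edges -9.9 9.8 n [ 1.   -0.01]
    [126, 119, 106, 106, 142, 187, 216, 237, 242, 243, 244, 245, 243, 240, 236, 230, 224, 217, 208, 195, 177, 158, 141, 123, 106, 86, 72, 69, 68, 68, 81, 111, 127]
top0 -0.105 pred edges -9.9 9.8 n [ 1.   -0.01]
    [110, 108, 104, 107, 143, 187, 215, 236, 241, 243, 245, 244, 243, 241, 237, 232, 226, 219, 211, 197, 180, 162, 144, 125, 106, 85, 71, 69, 68, 68, 75, 96, 116]
top0 -0.1 pred edges -9.9 9.8 n [ 1.   -0.01]
    [109, 109, 104, 106, 139, 183, 212, 235, 241, 244, 245, 245, 244, 241, 238, 233, 228, 222, 214, 199, 176, 161, 149, 130, 112, 97, 84, 77, 81, 86, 90, 97, 111]
top0 -0.095 pred edges -9.9 9.8 n [ 1.   -0.01]
    [109, 108, 102, 104, 138, 181, 210, 235, 241, 243, 245, 245, 244, 242, 238, 234, 228, 222, 216, 203, 186, 169, 150, 132, 117, 112, 117, 119, 118, 119, 119, 120, 120]
top0 -0.03 pred edges -10.1 10.1 n [ 1.   -0.01]
    [109, 107, 96, 90, 139, 182, 213, 238, 243, 244, 245, 244, 243, 241, 237, 231, 226, 220, 210, 196, 172, 151, 146, 130, 114, 96, 76, 70, 68, 69, 69, 68, 69]
top0 -0.025 pred edges -10.2 10.1 n [ 1.  
[... 2056 characters left out ...]
, 117, 125, 133, 136, 136, 135, 137, 138, 135, 121]
side0 -0.02 pred edges -8.2 8.2 n [0.43 0.9 ]
    [229, 218, 190, 156, 127, 113, 105, 124, 195, 237, 239, 234, 228, 221, 204, 189, 179, 168, 157, 148, 140, 131, 123, 117, 125, 134, 137, 139, 139, 138, 139, 135, 122]
side0 -0.015 pred edges -8.2 8.2 n [0.43 0.9 ]
    [144, 138, 136, 133, 120, 113, 106, 129, 197, 236, 239, 234, 230, 223, 212, 197, 183, 171, 161, 151, 141, 132, 123, 118, 126, 134, 138, 140, 139, 139, 139, 134, 122]
side0 -0.01 pred edges -8.2 8.2 n [0.43 0.9 ]
    [133, 131, 126, 120, 115, 112, 105, 128, 198, 236, 239, 235, 230, 224, 212, 199, 184, 172, 162, 152, 142, 133, 124, 118, 127, 134, 138, 140, 139, 139, 139, 133, 122]
```

Both views put the barrel about 1 mm further to +y than the fit, and the yaw is confirmed. I'll use M=(0.5695, 0.179, 0.135) and work out the on-axis target with the tip 20 mm off the mouth.

```bash
cat > ax.py <<'E'
import sys
from cell import *
from h import *
M=np.array([.5695,.179,.135]); off=np.array([.0006,0,-.0064]); T=Rx(-7.5,30)
o=get_obs(); r=q2R(o["orientation"]); tip=o["position"]+r.apply(off+[-.1,0,0]); u=T.inv().apply(tip-M)
e=(T.inv()*r).as_rotvec(degrees=True)
print("clock",round(o["clock"],2),"tip in barrel frame (x, lateral -y.., down) mm",(u*1000).round(2),"rot err deg",e.round(2),"F barrel",T.inv().apply(o["force"]).round(1),"Fn",np.linalg.norm(o["force"]).round(1),"gap",round(o["finger_gap"],3))
if len(sys.argv)>1:
    s=float(sys.argv[1])/1000; tgt=M+T.apply([s,0,0])-T.apply(off+[-.1,0,0]); plan(o["position"],r,tgt,T,int(sys.argv[2]))
E
python3 ax.py 20 1
```

```text
clock 7.0 tip in barrel frame (x, lateral -y.., down) mm [54.25  1.01 -0.99] rot err deg [-0.08  0.11 -0.04] F barrel [-0.1  0.2  1.2] Fn 1.2 gap 0.215
0 ([-0.857, -0.024, 0.028], [0.01, -0.013, 0.005])
```

Call:
move_arm --targets '[{"translation": [-0.3, -0.025, 0.025], "twist": [0.01, -0.013, 0.005], "jaw": 1}, {"translation": [-0.3, 0, 0], "twist": [0, 0, 0], "jaw": 1}, {"translation": [-0.26, 0, 0], "twist": [0, 0, 0], "jaw": 1}, {"translation": [0, 0, 0], "twist": [0, 0, 0], "jaw": 1}, {"translation": [0, 0, 0], "twist": [0, 0, 0], "jaw": 1}, {"translation": [0, 0, 0], "twist": [0, 0, 0], "jaw": 1}, {"translation": [0, 0, 0], "twist": [0, 0, 0], "jaw": 1}]'

```text
clock: 7.7
position: [0.6756, 0.1651, 0.19]
orientation: [0.017, 0.964, -0.063, 0.259]
force: [0.5, 0.5, -1.4]
finger_gap: 0.219
```

```bash
python3 ax.py 20 1;  python3 snap.py side s5;python3 snap.py top t5; python3 snap.py wrist w6; python3 ax.py
python3 - <<'E'
import cv2,numpy as np
a=cv2.imread("pics/s5.png")[105:180,255:355];b=cv2.imread("pics/t5.png")[200:330,140:220]
cv2.imwrite("pics/z5.png",np.hstack([cv2.resize(a,(480,360),interpolation=cv2.INTER_CUBIC),cv2.resize(b,(222,360),interpolation=cv2.INTER_CUBIC)]))
E
```

```text
clock 7.7 tip in barrel frame (x, lateral -y.., down) mm [20.79 -0.09 -0.4 ] rot err deg [0.02 0.08 0.03] F barrel [-0.4 -0.6  1.4] Fn 1.6 gap 0.219
0 ([-0.02, 0.001, 0.014], [-0.002, -0.01, -0.004])
clock 7.7 pos [0.6756 0.1651 0.19  ] x [ 0.8578 -0.1134  0.5012] z [ 0.497  -0.0651 -0.8653] F [ 0.5  0.5 -1.4] gap 0.219 j [ 0.24  0.13  1.51 -0.22  1.01  2.01]
clock 7.75 pos [0.6755 0.165  0.1899] x [ 0.858  -0.1135  0.501 ] z [ 0.4967 -0.0652 -0.8655] F [-0.6  0.4 -2.4] gap 0.219 j [ 0.24  0.13  1.51 -0.22  1.01  2.01]
clock 7.8 pos [0.6755 0.1651 0.1897] x [ 0.8581 -0.1134  0.5008] z [ 0.4965 -0.0652 -0.8656] F [-0.6  0.4 -1.9] gap 0.223 j [ 0.24  0.13  1.51 -0.22  1.01  2.01]
clock 7.85 tip in barrel frame (x, lateral -y.., down) mm [ 2.043e+01 -1.000e-02 -2.500e-01] rot err deg [0.01 0.04 0.03] F barrel [-1.   1.2  2.4] Fn 2.8 gap 0.227
```

View pics/z5.png

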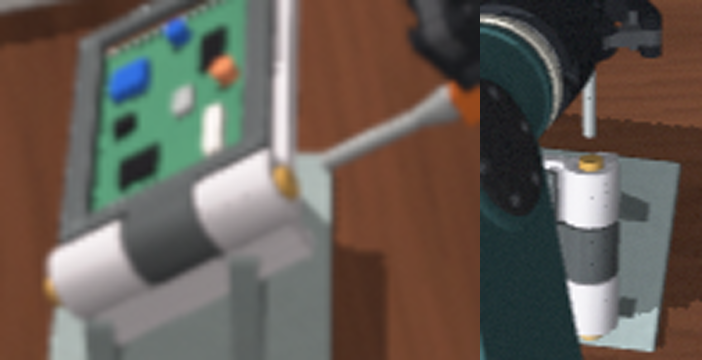

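View pics/w6.png

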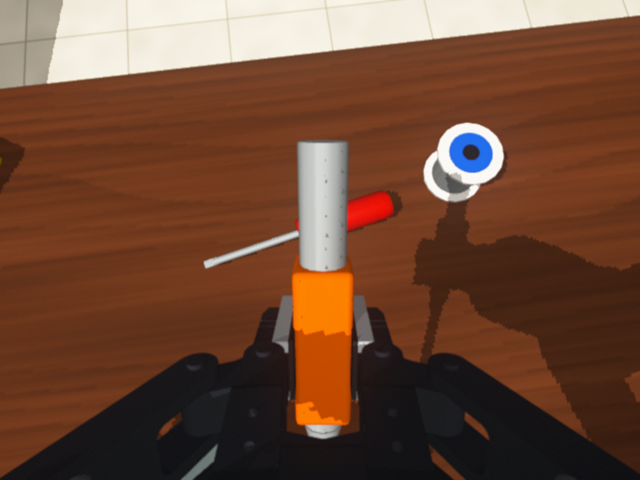

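In both views the tip points straight at the brass end. Side view has the tip at (327,165) and the pin at (285,182); top view has the tip at (590,135) above the pin at (592,163). I'll advance along the axis.

Call:
move_arm --targets '[{"translation": [-0.1, 0, 0.006], "twist": [0, 0, 0], "jaw": 1}, {"translation": [-0.1, 0, 0], "twist": [0, 0, 0], "jaw": 1}, {"translation": [-0.1, 0, 0], "twist": [0, 0, 0], "jaw": 1}, {"translation": [-0.1, 0, 0], "twist": [0, 0, 0], "jaw": 1}, {"translation": [-0.1, 0, 0], "twist": [0, 0, 0], "jaw": 1}, {"translation": [-0.1, 0, 0], "twist": [0, 0, 0], "jaw": 1}]'

```text
clock: 8.45
position: [0.6582, 0.1675, 0.1815]
orientation: [0.017, 0.962, -0.063, 0.264]
force: [9.5, -2.5, 0.2]
finger_gap: 0.219
```

```bash
python3 ax.py -26 1;  python3 snap.py side s6; python3 snap.py top t6
python3 - <<'E'
import cv2,numpy as np
a=cv2.imread("pics/s6.png")[105:180,255:355];b=cv2.imread("pics/t6.png")[200:330,140:220]
cv2.imwrite("pics/z6.png",np.hstack([cv2.resize(a,(480,360),interpolation=cv2.INTER_CUBIC),cv2.resize(b,(222,360),interpolation=cv2.INTER_CUBIC)]))
E
```

```text
clock 8.45 tip in barrel frame (x, lateral -y.., down) mm [ 1.19 -0.15 -0.7 ] rot err deg [ 0.09  0.71 -0.01] F barrel [8.6 1.3 4.8] Fn 9.9 gap 0.219
0 ([-0.682, 0.004, 0.04], [-0.012, -0.089, 0.001])
clock 8.45 pos [0.6582 0.1675 0.1815] x [ 0.8524 -0.1121  0.5107] z [ 0.5066 -0.065  -0.8597] F [ 9.5 -2.5  0.2] gap 0.219 j [ 0.25  0.1   1.57 -0.23  0.98  2.03]
clock 8.5 pos [0.6576 0.1675 0.1809] x [ 0.853  -0.1122  0.5097] z [ 0.5055 -0.0651 -0.8604] F [ 7.8 -1.1  0.1] gap 0.215 j [ 0.25  0.1   1.57 -0.23  0.98  2.04]
```

View pics/z6.png

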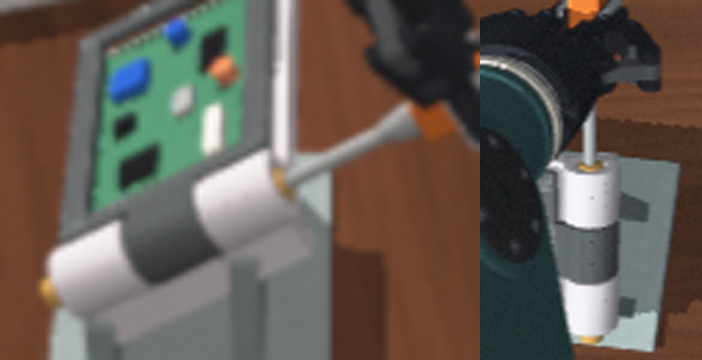

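The tip is seated on the pin face at about (287,182) in the zoomed side view, and the axial force is about 9 N. I'll drive on.

Call:
move_arm --targets '[{"translation": [-0.1, 0, 0.01], "twist": [0, -0.03, 0], "jaw": 1}, {"translation": [-0.1, 0, 0.01], "twist": [0, -0.03, 0], "jaw": 1}, {"translation": [-0.1, 0, 0], "twist": [0, 0, 0], "jaw": 1}, {"translation": [-0.1, 0, 0], "twist": [0, 0, 0], "jaw": 1}]'

```text
clock: 8.95
position: [0.6454, 0.1692, 0.1733]
orientation: [0.016, 0.963, -0.063, 0.261]
force: [9.7, -1.8, -0.8]
finger_gap: 0.215
```

```bash
python3 ax.py -26 1;  python3 snap.py side s7
python3 - <<'E'
import cv2,numpy as np
a=cv2.imread("pics/s7.png")[105:180,255:355]
cv2.imwrite("pics/z7.png",cv2.resize(a,(600,450),interpolation=cv2.INTER_CUBIC))
E
```

```text
clock 8.95 tip in barrel frame (x, lateral -y.., down) mm [-13.98  -0.19  -0.77] rot err deg [0.11 0.3  0.02] F barrel [8.2 0.5 5.6] Fn 9.9 gap 0.215
0 ([-0.302, 0.005, 0.031], [-0.014, -0.038, -0.002])
clock 8.95 pos [0.6454 0.1692 0.1733] x [ 0.856  -0.113   0.5046] z [ 0.5005 -0.0639 -0.8634] F [ 9.7 -1.8 -0.8] gap 0.215 j [ 0.26  0.08  1.6  -0.23  0.97  2.05]
```

View pics/z7.png

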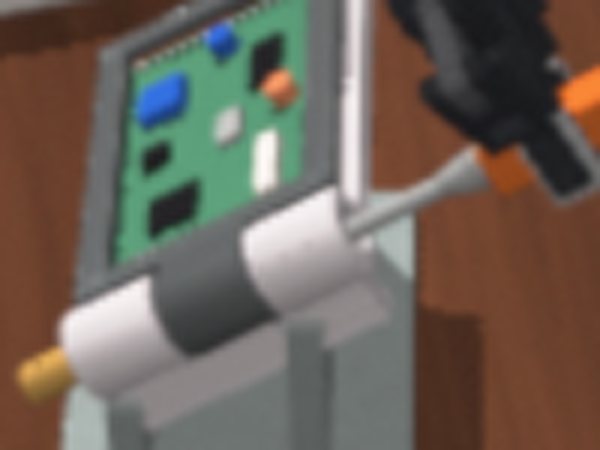

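The pin stands out about 25 mm at lower left (20–70,375), with the nose centred in the bore. I'll finish the stroke.

Call:
move_arm --targets '[{"translation": [-0.11, 0.003, 0.01], "twist": [0, -0.03, 0], "jaw": 1}, {"translation": [-0.11, 0, 0.01], "twist": [0, 0, 0], "jaw": 1}, {"translation": [-0.11, 0, 0], "twist": [0, 0, 0], "jaw": 1}, {"translation": [0, 0, 0], "twist": [0, 0, 0], "jaw": 1}, {"translation": [0, 0, 0], "twist": [0, 0, 0], "jaw": 1}]'

```text
clock: 9.5
position: [0.6336, 0.1708, 0.1654]
orientation: [0.016, 0.964, -0.063, 0.258]
force: [7.8, -1.1, -0.2]
finger_gap: 0.225
```

```bash
python3 ax.py -26 1;  python3 snap.py side s8; python3 snap.py top t8
python3 - <<'E'
from h import *
a=cv2.imread("pics/s8.png")[115:190,245:345];b=cv2.imread("pics/t8.png")[240:350,140:220]
cv2.imwrite("pics/z8.png",np.hstack([cv2.resize(a,(500,375),interpolation=cv2.INTER_CUBIC),cv2.resize(b,(273,375),interpolation=cv2.INTER_CUBIC)]))
p,d,K,V=load("s8"); M=np.array([.5695,.179,.135]); x=Rx(-7.5,30).apply([1,0,0])
for e in (.03,.035,.038,.04): print(e,proj(M-(.12+e)*x,K,V).round(1))
hsv=cv2.cvtColor(p,cv2.COLOR_BGR2HSV)[150:190,245:285]; m=(hsv[...,0]>12)&(hsv[...,0]<30)&(hsv[...,1]>90)&(hsv[...,2]>110)
v,u=np.nonzero(m); print("brass",len(u),u.min()+245,u.max()+245,v.min()+150,v.max()+150, (u[u==u.min()]+245,v[u==u.min()]+150))
E
```

```text
clock 9.5 tip in barrel frame (x, lateral -y.., down) mm [-28.24  -0.24  -0.52] rot err deg [ 0.12 -0.08  0.02] F barrel [6.7 0.  4.1] Fn 7.9 gap 0.225
0 ([0.056, 0.006, 0.009], [-0.014, 0.01, -0.002])
clock 9.5 pos [0.6336 0.1708 0.1654] x [ 0.8593 -0.1134  0.4988] z [ 0.4948 -0.0631 -0.8667] F [ 7.8 -1.1 -0.2] gap 0.225 j [ 0.27  0.07  1.63 -0.24  0.96  2.06]
clock 9.55 pos [0.6336 0.1707 0.1653] x [ 0.8593 -0.1135  0.4987] z [ 0.4947 -0.0632 -0.8668] F [ 7.7 -0.9  1.1] gap 0.222 j [ 0.27  0.07  1.63 -0.24  0.96  2.06]
0.03 [258.3 169.3]
0.035 [256.5 170.1]
0.038 [255.4 170.7]
0.04 [254.7 171. ]
brass 105 252 266 163 174 (array([252, 252]), array([169, 170]))
```

View pics/z8.png

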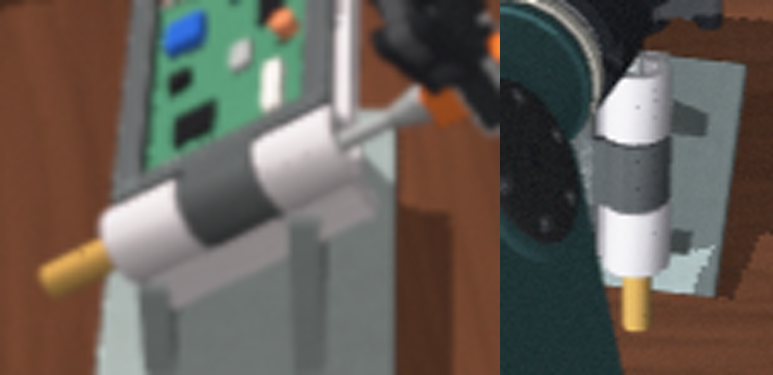

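About 40 mm of pin stands out. Kinematics put the tip at −28 mm, and the brass end at (252,170) agrees with the 40 mm projection. I'll withdraw along the axis and check whether the grip slipped.

Call:
move_arm --targets '[{"translation": [0.15, 0, 0], "twist": [0, 0, 0], "jaw": 1}, {"translation": [0.5, 0, 0], "twist": [0, 0, 0], "jaw": 1}, {"translation": [0.7, 0, 0], "twist": [0, 0, 0], "jaw": 1}, {"translation": [0.7, 0, 0], "twist": [0, 0, 0], "jaw": 1}, {"translation": [0, 0, 0], "twist": [0, 0, 0], "jaw": 1}, {"translation": [0, 0, 0], "twist": [0, 0, 0], "jaw": 1}]'

```text
clock: 10.2
position: [0.7008, 0.1615, 0.2008]
orientation: [0.017, 0.966, -0.064, 0.252]
force: [0.1, 0.4, -1.4]
finger_gap: 0.221
```

```bash
python3 ax.py; python3 snap.py wrist w9; python3 snap.py side s9;  python3 snap.py top t9
python3 - <<'E'
import cv2,numpy as np
a=cv2.imread("pics/w6.png")[120:460,220:420];b=cv2.imread("pics/w9.png")[120:460,220:420];c=cv2.imread("pics/t9.png")[140:340,130:330]
cv2.imwrite("pics/z9.png",np.hstack([a,b,cv2.resize(c,(340,340))]))
for n in("w4_1","w6","w9"):
    h=cv2.cvtColor(cv2.imread(f"pics/{n}.png"),cv2.COLOR_BGR2HSV)[100:450,280:370]
    m=(h[...,0]<40)&(h[...,1]>180)&(h[...,2]>120); m=m&True; r=np.nonzero(m.sum(1)>30)[0]; w=[np.nonzero(m[y])[0] for y in (190,250)]
    print(n,r.min()+100,r.max()+100,[(x.min()+280,x.max()+280) for x in w])
E
```

```text
clock 10.2 tip in barrel frame (x, lateral -y.., down) mm [48.33  0.18  1.42] rot err deg [-0.01 -0.8   0.04] F barrel [-0.7 -0.4  1.3] Fn 1.5 gap 0.221
clock 10.2 pos [0.7008 0.1615 0.2008] x [ 0.8654 -0.1146  0.4878] z [ 0.4836 -0.0639 -0.8729] F [ 0.1  0.4 -1.4] gap 0.221 j [ 0.22  0.18  1.43 -0.19  1.05  1.98]
clock 10.25 pos [0.7    0.1616 0.1999] x [ 0.8661 -0.114   0.4866] z [ 0.4824 -0.064  -0.8736] F [-0.2 -0.6 -2.1] gap 0.22 j [ 0.22  0.18  1.43 -0.19  1.05  1.98]
clock 10.3 pos [0.6997 0.1616 0.1996] x [ 0.8664 -0.1137  0.4863] z [ 0.4821 -0.0641 -0.8738] F [ 0.   0.1 -2.4] gap 0.223 j [ 0.22  0.18  1.43 -0.19  1.05  1.98]
w4_1 270 423 [(np.int64(292), np.int64(353)), (np.int64(294), np.int64(351))]
w6 126 424 [(np.int64(280), np.int64(354)), (np.int64(295), np.int64(350))]
w9 266 424 [(np.int64(280), np.int64(369)), (np.int64(295), np.int64(350))]
```

View pics/z9.png

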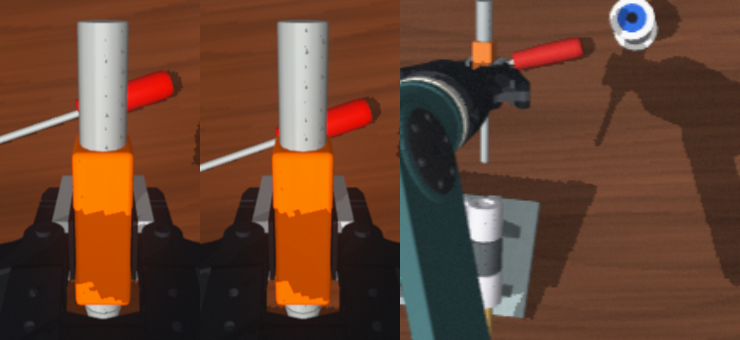

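The grip looks identical before and after, so nothing slipped. I'll rise and go back over the rest.

Call:
move_arm --targets '[{"translation": [0.35, 0, -0.65], "twist": [0, 0, 0], "jaw": 1}, {"translation": [0.35, 0, -0.65], "twist": [0, 0, 0], "jaw": 1}, {"translation": [0.35, 0, -0.65], "twist": [0, 0, 0], "jaw": 1}, {"translation": [0, 0, 0], "twist": [0, 0, 0], "jaw": 1}]'

```text
clock: 10.75
position: [0.7008, 0.1625, 0.2973]
orientation: [0.015, 0.964, -0.063, 0.258]
force: [0.2, -0.2, 0.0]
finger_gap: 0.222
```

```bash
sed -i 's/if n<=4 or i in (0,n\/\/2,n-1)/if 1/' h.py; python3 rel.py .5404 -.1354 .24 4.38 0 10
```

```text
0 ([-0.331, 0.791, -0.029], [0.036, -0.373, -0.145])
1 ([-0.348, 0.784, -0.015], [0.036, -0.373, -0.145])
2 ([-0.364, 0.777, -0.0], [0.036, -0.373, -0.145])
3 ([-0.379, 0.769, 0.015], [0.036, -0.373, -0.145])
4 ([-0.394, 0.761, 0.032], [0.036, -0.373, -0.145])
5 ([-0.407, 0.754, 0.049], [0.036, -0.373, -0.145])
6 ([-0.419, 0.745, 0.066], [0.036, -0.373, -0.145])
7 ([-0.43, 0.737, 0.085], [0.036, -0.373, -0.145])
8 ([-0.44, 0.729, 0.104], [0.036, -0.373, -0.145])
9 ([-0.449, 0.72, 0.123], [0.036, -0.373, -0.145])
clock 10.75 pos [0.7008 0.1625 0.2973] hd -7.58 el 29.92 roll -0.22 F [ 0.2 -0.2  0. ] gap 0.222
```

Call:
move_arm --targets '[{"translation": [-0.33, 0.79, -0.03], "twist": [0.036, -0.373, -0.145], "jaw": 1}, {"translation": [-0.35, 0.785, -0.015], "twist": [0.036, -0.373, -0.145], "jaw": 1}, {"translation": [-0.365, 0.775, 0], "twist": [0.036, -0.373, -0.145], "jaw": 1}, {"translation": [-0.38, 0.77, 0.015], "twist": [0.036, -0.373, -0.145], "jaw": 1}, {"translation": [-0.395, 0.76, 0.03], "twist": [0.036, -0.373, -0.145], "jaw": 1}, {"translation": [-0.405, 0.755, 0.05], "twist": [0.036, -0.373, -0.145], "jaw": 1}, {"translation": [-0.42, 0.745, 0.065], "twist": [0.036, -0.373, -0.145], "jaw": 1}, {"translation": [-0.43, 0.735, 0.085], "twist": [0.036, -0.373, -0.145], "jaw": 1}, {"translation": [-0.44, 0.73, 0.105], "twist": [0.036, -0.373, -0.145], "jaw": 1}, {"translation": [-0.45, 0.72, 0.125], "twist": [0.036, -0.373, -0.145], "jaw": 1}]'

```text
clock: 11.75
position: [0.5363, -0.1366, 0.2326]
orientation: [0.0, 0.999, 0.038, -0.008]
force: [0.5, -0.2, -1.3]
finger_gap: 0.224
```

Call:
move_arm --targets '[{"translation": [0, 0, 0], "twist": [0, 0, 0], "jaw": 1}, {"translation": [0, 0, 0], "twist": [0, 0, 0], "jaw": 1}, {"translation": [0, 0, 0], "twist": [0, 0, 0], "jaw": 1}, {"translation": [0, 0, 0], "twist": [0, 0, 0], "jaw": 1}]'

```text
clock: 12.15
position: [0.5382, -0.1348, 0.2349]
orientation: [0.001, 0.999, 0.038, -0.006]
force: [-0.6, 0.1, -1.8]
finger_gap: 0.223
```

```bash
python3 rel.py .5404 -.1354 .09 4.38 0 4
```

```text
0 ([0.024, 0.004, 0.906], [0.002, 0.02, 0.0])
1 ([0.021, 0.004, 0.906], [0.002, 0.02, 0.0])
2 ([0.019, 0.004, 0.906], [0.002, 0.02, 0.0])
3 ([0.016, 0.004, 0.906], [0.002, 0.02, 0.0])
clock 12.15 pos [ 0.5382 -0.1348  0.2349] hd 4.39 el -0.64 roll 0.05 F [-0.6  0.1 -1.8] gap 0.223
```

Call:
move_arm --targets '[{"translation": [0.024, 0.004, 0.9], "twist": [0, 0.02, 0], "jaw": 1}, {"translation": [0.02, 0.004, 0.9], "twist": [0, 0.02, 0], "jaw": 1}, {"translation": [0.02, 0.004, 0.9], "twist": [0, 0.02, 0], "jaw": 1}, {"translation": [0.015, 0.004, 0.9], "twist": [0, 0.02, 0], "jaw": 1}, {"translation": [0, 0, 0], "twist": [0, 0, 0], "jaw": 1}, {"translation": [0, 0, 0], "twist": [0, 0, 0], "jaw": 1}, {"translation": [0, 0, 0], "twist": [0, 0, 0], "jaw": 1}, {"translation": [0, 0, 0], "twist": [0, 0, 0], "jaw": 1}, {"translation": [0, 0, 0], "twist": [0, 0, 0], "jaw": 1}, {"translation": [0, 0, 0], "twist": [0, 0, 0], "jaw": 1}]'

```text
clock: 13.15
position: [0.5409, -0.1369, 0.0924]
orientation: [0.001, 0.999, 0.038, 0.001]
force: [0.3, 0.4, -1.8]
finger_gap: 0.221
```

```bash
python3 rel.py .5404 -.1354 .0436 4.38 0 2; python3 snap.py side s10; python3 snap.py top t10
python3 - <<'E'
import cv2,numpy as np
a=cv2.imread("pics/s10.png")[220:320,250:375];b=cv2.imread("pics/t10.png")[220:340,300:400]
cv2.imwrite("pics/z10.png",np.hstack([cv2.resize(a,(450,360),interpolation=cv2.INTER_CUBIC),cv2.resize(b,(300,360),interpolation=cv2.INTER_CUBIC)]))
E
```

```text
0 ([-0.006, -0.02, 0.61], [0.008, -0.006, -0.005])
1 ([-0.005, -0.019, 0.61], [0.008, -0.006, -0.005])
clock 13.15 pos [ 0.5409 -0.1369  0.0924] hd 4.31 el 0.1 roll 0.12 F [ 0.3  0.4 -1.8] gap 0.221
clock 13.15 pos [ 0.5409 -0.1369  0.0924] x [0.9972 0.0751 0.0018] z [ 0.0019 -0.002  -1.    ] F [ 0.3  0.4 -1.8] gap 0.221 j [-0.35  0.18  1.57 -0.    1.38  1.15]
clock 13.2 pos [ 0.5406 -0.1368  0.092 ] x [0.9972 0.0751 0.001 ] z [ 0.0011 -0.0017 -1.    ] F [-0.4  0.6 -2.9] gap 0.22 j [-0.35  0.18  1.57 -0.    1.38  1.15]
```

View pics/z10.png

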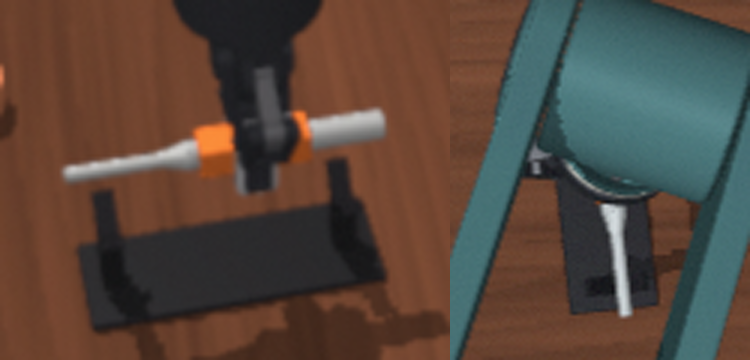

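The punch is level and above the Vs (supports at (105,195) and (340,160) in the zoomed view). I'll lower most of the way, settle, then seat it.

Call:
move_arm --targets '[{"translation": [-0.005, -0.018, 0.5], "twist": [0.008, 0, -0.005], "jaw": 1}, {"translation": [-0.005, -0.018, 0.5], "twist": [0, 0, -0.005], "jaw": 1}, {"translation": [0, 0, 0], "twist": [0, 0, 0], "jaw": 1}, {"translation": [0, 0, 0], "twist": [0, 0, 0], "jaw": 1}, {"translation": [0, 0, 0], "twist": [0, 0, 0], "jaw": 1}, {"translation": [0, 0, 0], "twist": [0, 0, 0], "jaw": 1}, {"translation": [0, 0, 0], "twist": [0, 0, 0], "jaw": 1}, {"translation": [0, 0, 0], "twist": [0, 0, 0], "jaw": 1}]'

```text
clock: 14.05
position: [0.5401, -0.1354, 0.0517]
orientation: [0.0, 0.999, 0.038, 0.0]
force: [-0.2, 0.9, -0.6]
finger_gap: 0.218
```

```bash
python3 rel.py .5404 -.1354 .0436 4.38 0 1; python3 snap.py side s11; python3 rel.py .5404 -.1354 .0436 4.38 0 1
```

```text
0 ([0.008, 0.001, 0.203], [0.004, -0.005, 0.001])
clock 14.05 pos [ 0.5401 -0.1354  0.0517] hd 4.39 el 0.04 roll 0.03 F [-0.2  0.9 -0.6] gap 0.218
clock 14.05 pos [ 0.5401 -0.1354  0.0517] x [9.971e-01 7.650e-02 7.000e-04] z [ 7.e-04 -5.e-04 -1.e+00] F [-0.2  0.9 -0.6] gap 0.218 j [-0.35  0.22  1.62 -0.    1.3   1.15]
0 ([0.011, 0.003, 0.199], [0.003, -0.003, 0.002])
clock 14.1 pos [ 0.5399 -0.1353  0.0516] hd 4.39 el 0.02 roll 0.02 F [ 0.4  0.6 -2.3] gap 0.218
```

Call:
move_arm --targets '[{"translation": [0.01, 0, 0.07], "twist": [0, 0, 0], "jaw": 1}, {"translation": [0, 0, 0.06], "twist": [0, 0, 0], "jaw": 1}, {"translation": [0, 0, 0.06], "twist": [0, 0, 0], "jaw": 1}, {"translation": [0, 0, 0], "twist": [0, 0, 0], "jaw": 1}, {"translation": [0, 0, 0], "twist": [0, 0, 0], "jaw": 1}, {"translation": [0, 0, 0], "twist": [0, 0, 0], "jaw": 1}]'

```text
clock: 14.7
position: [0.5401, -0.1355, 0.0436]
orientation: [0.0, 0.999, 0.038, -0.0]
force: [-0.9, -0.8, -0.1]
finger_gap: 0.225
```

```bash
python3 rel.py .5404 -.1354 .0436 4.38 0 1; python3 snap.py side s12; python3 rel.py .5404 -.1354 .0436 4.38 0 1;  python3 - <<'E'
import cv2
cv2.imwrite("pics/z12.png",cv2.resize(cv2.imread("pics/s12.png")[220:320,250:375],(750,600),interpolation=cv2.INTER_CUBIC))
E
```

```text
0 ([0.008, -0.001, 0.001], [0.004, 0.002, 0.001])
clock 14.7 pos [ 0.5401 -0.1355  0.0436] hd 4.39 el -0.02 roll 0.03 F [-0.9 -0.8 -0.1] gap 0.225
clock 14.7 pos [ 0.5401 -0.1355  0.0436] x [ 9.971e-01  7.660e-02 -3.000e-04] z [-3.e-04 -6.e-04 -1.e+00] F [-0.9 -0.8 -0.1] gap 0.225 j [-0.35  0.23  1.62 -0.    1.29  1.15]
0 ([0.008, -0.001, 0.0], [0.004, 0.003, 0.001])
clock 14.75 pos [ 0.5401 -0.1355  0.0436] hd 4.39 el -0.02 roll 0.03 F [-0.5 -1.2  0.2] gap 0.219
```

View pics/z12.png

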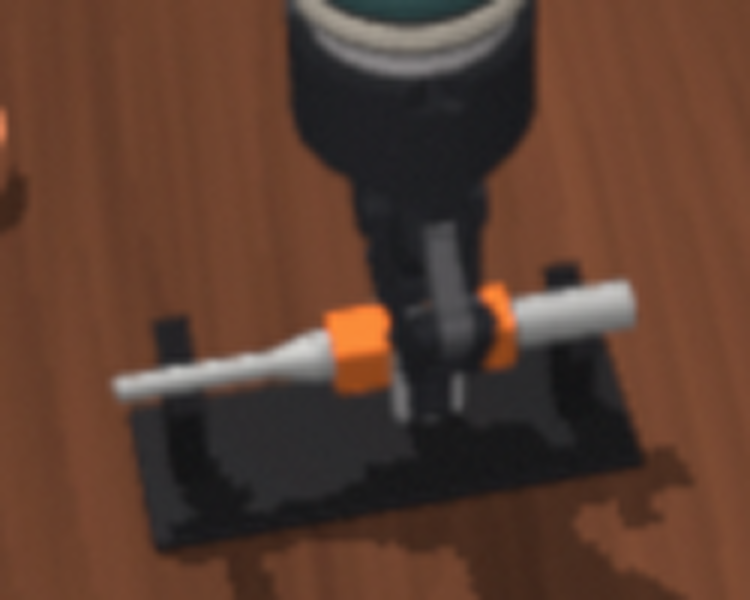

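It's seated in both Vs at the grasp pose, and the weight has come off the wrist (Fz from −1.8 to about 0). I'll release.

Call:
move_arm --targets '[{"translation": [0, 0, 0], "twist": [0, 0, 0], "jaw": 0.4}, {"translation": [0, 0, 0], "twist": [0, 0, 0], "jaw": 0.2}, {"translation": [0, 0, 0], "twist": [0, 0, 0], "jaw": -0.2}, {"translation": [0, 0, 0], "twist": [0, 0, 0], "jaw": -0.6}, {"translation": [0, 0, 0], "twist": [0, 0, 0], "jaw": -1}, {"translation": [0, 0, 0], "twist": [0, 0, 0], "jaw": -1}, {"translation": [0, 0, 0], "twist": [0, 0, 0], "jaw": -1}, {"translation": [0, 0, 0], "twist": [0, 0, 0], "jaw": -1}]' --squeeze 20

```text
clock: 15.55
position: [0.5401, -0.1352, 0.0435]
orientation: [0.0, 0.999, 0.038, -0.0]
force: [-0.5, -0.2, 0.7]
finger_gap: 0.999
```

```bash
python3 snap.py wrist w13
```

```text
clock 15.55 pos [ 0.5401 -0.1352  0.0435] x [ 9.971e-01  7.650e-02 -3.000e-04] z [-3.e-04 -1.e-04 -1.e+00] F [-0.5 -0.2  0.7] gap 0.999 j [-0.35  0.23  1.62 -0.    1.29  1.15]
```

View pics/w13.png

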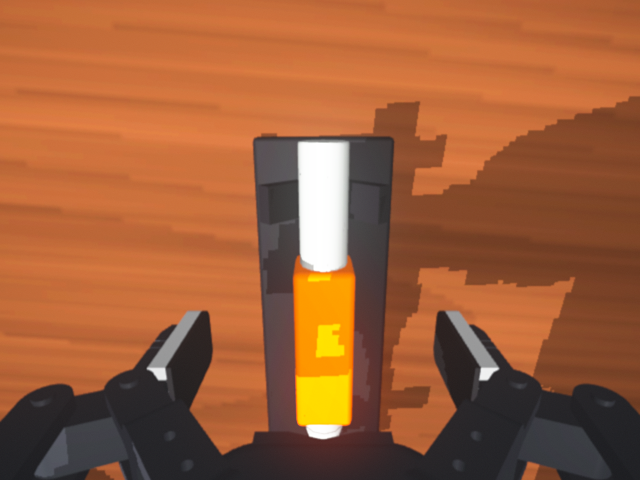

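The jaws are open on both sides of the grip, and the punch lies just as in the pre-grasp picture. I'll go up and back out of the cameras' view.

Call:
move_arm --targets '[{"translation": [0, 0, -0.4], "twist": [0, 0, 0], "jaw": -1}, {"translation": [0, 0, -0.9], "twist": [0, 0, 0], "jaw": -1}, {"translation": [0, 0, -0.9], "twist": [0, 0, 0], "jaw": -1}, {"translation": [0, 0, -0.9], "twist": [0, 0, 0], "jaw": -1}, {"translation": [0, 0, -0.9], "twist": [0, 0, 0], "jaw": -1}, {"translation": [-0.6, 0.9, 0], "twist": [0, 0, 0], "jaw": -1}, {"translation": [-0.6, 0.9, 0], "twist": [0, 0, 0], "jaw": -1}, {"translation": [-0.6, 0.9, 0], "twist": [0, 0, 0], "jaw": -1}, {"translation": [-0.6, 0.9, 0], "twist": [0, 0, 0], "jaw": -1}, {"translation": [-0.6, 0.9, 0], "twist": [0, 0, 0], "jaw": -1}]'

```text
clock: 16.6
position: [0.4333, -0.3251, 0.2037]
orientation: [0.0, 0.999, 0.038, 0.0]
force: [0.7, -1.1, 0.4]
finger_gap: 1.001
```

Call:
move_arm --targets '[{"translation": [-0.6, 0.9, 0], "twist": [0, 0, 0], "jaw": -1}, {"translation": [-0.6, 0.9, 0], "twist": [0, 0, 0], "jaw": -1}, {"translation": [-0.6, 0.9, 0], "twist": [0, 0, 0], "jaw": -1}, {"translation": [0, 0, 0], "twist": [0, 0, 0], "jaw": -1}, {"translation": [0, 0, 0], "twist": [0, 0, 0], "jaw": -1}]'

```text
clock: 17.1
position: [0.3701, -0.4376, 0.2032]
orientation: [-0.0, 0.999, 0.037, -0.0]
force: [0.6, 0.2, 0.4]
finger_gap: 0.999
```

```bash
python3 snap.py side s14; python3 snap.py top t14
python3 - <<'E'
from h import *
a=cv2.imread("pics/s14.png");b=cv2.imread("pics/t14.png")
cv2.imwrite("pics/z14.png",np.hstack([cv2.resize(a,(400,300)),cv2.resize(b,(400,300))]))
for A,B in (("top0","t14"),("side0","s14")):
    for n in (A,B):
        p,d,K,V=load(n); W=cloud(d,K,V); hsv=cv2.cvtColor(p,cv2.COLOR_BGR2HSV)
        o=(hsv[...,0]>3)&(hsv[...,0]<22)&(hsv[...,1]>170)&(hsv[...,2]>120)&(abs(W[...,0]-.54)<.06)&(abs(W[...,1]+.14)<.05)&(W[...,2]>.035)
        v,u=np.nonzero(o); print(n,"orange",len(u),u.mean().round(2),v.mean().round(2),"z",np.median(W[o][:,2]).round(4))
    x=load(A)[0].astype(int)-load(B)[0]; m=(abs(x).max(2)>60).astype(np.uint8); k,l,s,c=cv2.connectedComponentsWithStats(m)
    print(" changed",[(s[i,:4].tolist(),int(s[i,4])) for i in range(1,k) if s[i,4]>25])
E
```

```text
clock 17.1 pos [ 0.3701 -0.4376  0.2032] x [ 9.972e-01  7.430e-02 -2.000e-04] z [-3.e-04  9.e-04 -1.e+00] F [0.6 0.2 0.4] gap 0.999 j [-0.97  0.15  1.38  0.    1.61  0.53]
clock 17.15 pos [ 0.3708 -0.4368  0.2034] x [ 9.971e-01  7.610e-02 -1.000e-04] z [-1.e-04  8.e-04 -1.e+00] F [-0.5 -0.4 -0.2] gap 0.999 j [-0.97  0.15  1.38  0.    1.61  0.53]
top0 orange 313 350.23 273.63 z 0.0597
t14 orange 317 350.27 273.67 z 0.0598
 changed [([176, 256, 9, 6], 43), ([197, 313, 6, 14], 44), ([176, 322, 9, 15], 93), ([466, 323, 174, 157], 7768), ([579, 441, 61, 39], 1444), ([237, 466, 14, 14], 43), ([218, 472, 12, 8], 29)]
side0 orange 396 320.01 275.65 z 0.0595
s14 orange 390 319.91 275.62 z 0.0595
 changed [([0, 0, 20, 72], 495), ([73, 0, 162, 229], 7908), ([12, 34, 37, 81], 1088), ([0, 116, 2, 20], 27), ([25, 116, 15, 15], 80), ([46, 123, 21, 34], 217), ([86, 122, 19, 21], 216), ([0, 153, 9, 24], 129), ([47, 160, 29, 23], 315), ([253, 163, 12, 9], 47), ([72, 179, 10, 17], 76), ([114, 183, 142, 193], 8256), ([90, 219, 21, 17], 192), ([70, 226, 18, 13], 119), ([0, 270, 11, 43], 202), ([0, 335, 16, 53], 517), ([0, 362, 42, 118], 3030)]
```

View pics/z14.png

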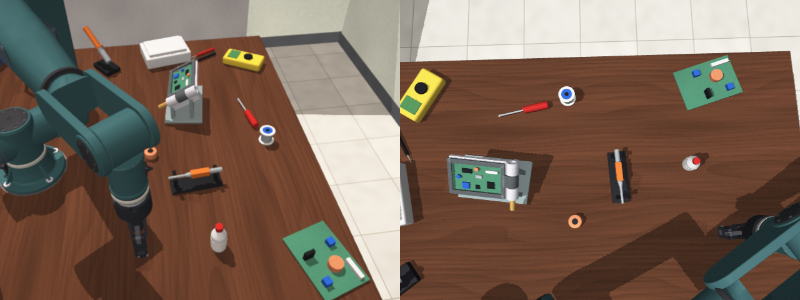

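The punch is back within 0.1 px of its starting place. The only other changes in the pictures are the pin and the arm with its shadow, so all the bystanders are unmoved. Last I'll check how far the pin stands out, and hand in.

Run:
```python
from cell import *
from h import *
p,d,K,V=load("t14"); M=np.array([.5695,.179,.135]); x=Rx(-7.5,30).apply([1,0,0])
hsv=cv2.cvtColor(p,cv2.COLOR_BGR2HSV)[300:345,170:190]; m=(hsv[...,0]>12)&(hsv[...,0]<30)&(hsv[...,1]>90)&(hsv[...,2]>110)
v,u=np.nonzero(m); print("brass rows",v.min()+300,v.max()+300)
zz=Rx(-7.5,30).apply([0,0,-.008])
for e in (.03,.035,.04,.045): print(e,proj(M-(.12+e)*x,K,V).round(1),proj(M-(.12+e)*x+zz,K,V).round(1),proj(M-(.12+e)*x-zz,K,V).round(1))
print(hand_in())
```

```text
brass rows 322 337
0.03 [180.1 330.6] [178.9 332.7] [181.3 328.4]
0.035 [180.1 332.8] [178.9 335. ] [181.3 330.7]
0.04 [180.1 335.1] [178.9 337.3] [181.4 332.9]
0.045 [180.2 337.3] [178.9 339.5] [181.4 335.1]
the job is handed in; nothing more can be done
None
```

I drove the hinge pin down so that about 40 mm stands out of the barrel's lower end, laid the punch back on its rest, let go and handed the job in. It finished at about 17 s of the 51 s allowed.

- **Pin:** three estimates agree on about 40 mm: the arm's position at the end of the stroke, and the brass end in both the side and top pictures.
- **Driving:** the wrist force was about 10 N at each check. The measured tilt stayed within 0.7° of the pin's estimated axis while pushing. The nose stayed centred in the bore.
- **Punch:** it did not slip in the jaws. It lies within about 0.1 pixel (about 0.2 mm) of where it started, at the same height. The jaws are open and the arm stands well clear.
- **Surroundings:** comparing pictures from before and after shows only the pin, the arm and its shadow changed. The board and the loose things show no change. The arm stood in front of part of the side view, so the top view covers the rest.
- **Disagreement:** the two cameras' fits put the barrel 1 to 2 mm apart. I shifted my estimate about 1 mm sideways on the silhouettes in both views, and the tip entered cleanly.

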